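Put the finishing kit back in its nests

TASK

The four loose things of the finishing kit lie about the open part of the table; put each back into the grey holder made for it: the thickness gauge flat and face up in the rectangular nest, the torch lying in the two V saddles, the wax tin flat between the kerbs of the larger round nest and the pad holder upright between those of the smaller one. Each must be fully down in its own holder, middle on middle, and let go. Leave alone the sanding block and wipes canister behind the work, and the like things stored at the left by the cartons.

Things in the scene. Friction and masses are not known exactly. Their poses are not given: they have to be found in the camera images.
- gauge_center (a point): Coating thickness gauge lying face up: yellow and black flat case with a small display, two buttons and a short white probe foot at its -x end. 122 mm long (x), 58 mm wide (y), 29 mm high; about 0.19 kg. The point is its centre, half-way up. A second one stored at the left by the cartons (y over 0.5 m) stays there. Pinch it across the 58 mm; the case sides are flat and upright from the underside to 26 mm up.
- torch_center (a point): Black round inspection torch lying on its side: 122 mm long along its y axis, 28 mm thick, about 0.11 kg; it can roll. The point is its centre, on its axis, 14 mm above the table.
- tin_center (a point): Low round tin of paste wax, grey with a dark green lid, lying flat: 67 mm across at the lid (the upper 12 mm; the can below is 62 mm), 25 mm high, about 0.14 kg. A second one stored at the left by the cartons (y over 0.5 m) stays there. The point is its centre, half-way up (12.5 mm above its underside).
- knob_center (a point): Hand pad holder: black fluted spool-shaped knob standing upright, 48 mm across, narrower at the waist (for the fingers it is as wide as a plain 48 mm post), 55 mm high, about 0.09 kg. A second one stored at the left by the cartons (y over 0.5 m) stays there. The point is its centre, half-way up (27.5 mm above its underside).
- gauge_nest: Nest for the gauge: grey plate 150 (x) x 86 (y) mm, 4 mm thick, with a dark rectangle of the gauge's outline; kerbs 6 mm high above the plate round a 138 x 74 mm pocket, with a 60 mm gap in the middle of both long sides for the fingers. The gauge fits either way round, long axis along x, underside on the plate, 4 mm above the table. Origin: centre of its underside, on the table. Fixed.
- torch_cradle: Cradle for the torch: grey plate 46 (x) x 130 (y) mm, 4 mm thick, with two V-shaped saddles open upward, 42 mm either side of the middle, each 16 mm thick, tops 21 mm above the table; 68 mm between them for the fingers. The torch lies along y in both, centred lengthwise, either way round, its axis 24 mm above the table. Origin: centre of its underside, on the table. Fixed.
- tin_nest: Nest for the tin: grey square plate of 104 mm, 4 mm thick, with a dark disc 66 mm across and, on its diagonals, four short curved kerbs 6 mm high above the plate, on a circle of 84 mm inner diameter; 38 mm wide gaps along its x and y axes for the fingers. The tin stands on the plate, 4 mm above the table. Origin: centre of its underside, on the table. Fixed.
- knob_nest: Nest for the pad holder, like the tin's but smaller: grey square plate of 84 mm, 4 mm thick, a dark disc 48 mm across, four kerbs 6 mm high above the plate on a circle of 64 mm inner diameter, gaps of 31 mm along its x and y axes. The pad holder stands upright on the plate, 4 mm above the table. Origin: centre of its underside, on the table. Fixed.
- sand_block_center (a point): Bystander: dark rubber sanding block lying behind the work, 64 x 118 mm (long along y), 41 mm high; the point is its centre, half-way up. Leave it alone.
- wipes_canister_center (a point): Bystander: white canister with a yellow lid, standing behind the work, 81 mm across, 184 mm high; the point is its centre, half-way up. Leave it alone.
There are look-alikes about, which are no part of the job. Of the things shaped like the torch_cradle, the grey one is meant.

How it is judged:
By the outcome, as a careful person would: the job done as asked, in the order asked, and still so for the second after the job is handed in, with the robot touching nothing.
It also fails if it takes over 106 s, if anything falls off the work surface, if the arm or the gripper's body presses on something with over 40 N, if the wrist force passes 120 N, or if a joint passes its speed limit or range.

ROBOT

A 7-joint arm with a two-finger parallel gripper is mounted at the origin on a cart in front of the work surface, level with it; the furniture and walls round the work are solid. World frame = base frame: x ahead of the robot, y to its left, z up, the work surface at z = 0. Lengths are in m, angles in rad, forces in N, time in s.
With the tool pointing down it reaches from about 0.425 to 0.95 m from the base axis. Payload 16.7 kg.
Tool frame: the origin (TCP) lies where the fingers leave the gripper's body, on its centre line; the fingertips stand 97 mm ahead of it and the grasp point (between the pads) lies 78 mm ahead of it (tcp_to_grasp is the distance from the TCP to the grasp point, in m); z points along the fingers, y is the line along which they close (so a half turn about z gives the same grasp; the last joint's range is limited). The gripper opens to 94 mm and grips with 3 to 60 N. Pads are 16 mm wide; open, the fingers measure 119 mm over their backs; the gripper's body (75 mm by 177 mm) begins 78 mm behind the grasp point.
Start: joints at [-1.419, 0.426, 0.074, 1.606, -0.034, 1.111, -0.067], TCP at [0.2, 0.645, 0.303] pointing down, gripper open.
Joint ranges: [-2.85, 2.85], [-0.5, 2.14], [-1.23, 1.37], [0.21, 2.46], [-1.02, 4.16], [0.16, 2.05], [-2.73, 2.73]. Speed limits (rad/s): [1.89, 1.89, 2.39, 2.39, 3.01, 3.01, 3.01].

INTERFACE

Orientations are given as [roll, pitch, yaw] about the fixed x, y, z axes, in that order (R = Rz(yaw) Ry(pitch) Rx(roll)).
In Python, from bench import read_state, camera, close_job, tcp_to_grasp gives the robot as it stands. The module is installed in compiled form; this text tells all that it offers.
- The arm moves only by the tool move_arm, never from a script. Its argument "rows" is a list of rows, each an object of numbers: "tx", "ty", "tz": the shift along the tool's x, y, z in m; "rx", "ry", "rz": the turn, a rotation vector about the tool's x, y, z in degrees; "jaw": the opening, from 0 (shut) to 1 (fully open). A call has 1 to 12 rows; each row is the pose to reach, as a shift and turn from the pose commanded when the call began, along the tool's axes at that moment; what a row does not reach only later rows make up. A row lasts 1/12 s, in which the tool goes at most 41.7 mm and 7.16 degrees, less where a joint would pass 70% of its speed; a pose out of reach is approached as far as the arm can. A call with a gripper value outside its range is refused whole. The fingers move at their own pace and stop on an object; "grip_force" is the grip in N (left out, the last holds). Time passes only in rows, so rows that repeat a pose let the fingers close. It gives the time, the measured TCP pose, the force, the opening and the grip force at its end, in the units of the state.
- read_state(): the state, without advancing time (a new reading comes with each control period).
- camera(name): name is "scene" or "side" or "wrist"; returns a dict with "pixels" (384x512x3 uint8, red, green, blue), "fx", "fy", "cx", "cy" (pixels), "R" (3x3) and "t" (3): a world point X has camera coordinates R X + t; the wrist camera has in their place "mount" (4x4, takes a point from camera to tool coordinates, whose origin is the TCP and whose axes are the flange's). Camera axes: x right, y down, z forward; pixel columns grow to the right and rows downward; lengths in m; the calibration is good to about 2 mm. A picture is of the moment at which its call begins: read the wrist's pose just before it. There is no depth.
- close_job(): hands the job in; it is judged then, once.
The state is a dict: "clock": time; "qpos": joint angles; "joint_velocities": joint speeds; "effort": joint torques, N m; "ee_pos": TCP position; "tool_rot": TCP orientation; "ft_force": force on the tool from outside, world axes, zero at the start; "moment": the same for the moment, N m; "gripper_width": finger opening in m; "grasp_force": force on a finger pad.
Only numpy, scipy, OpenCV 4.12 (cv2) and the standard library are available. Lean on these libraries where they do the work, as an engineer would, in place of code of your own. Each camera call takes 0.05 s, during which the arm holds its last target. There are 200 camera calls.

## Working session

There is one attempt and no reset: what is moved stays moved. The work goes in short steps, Python scripts to look and compute and a tool call to move; the robot and the scene stay as the last step left them, time stands still between calls to the robot, and variables do not carry over. Pictures are saved under pics/ and viewed, at most 14 in all, crops included, and the job is handed in when it is done.

Besides the shell and the picture viewer there is one more tool, called after "Call:" as a command line: name --argument value ..., lists and objects as JSON in quotes. move_arm: Moves the arm, as the interface text tells. Its arguments: {"type":"object","properties":{"rows":{"type":"array"},"grip_force":{"type":"number"}},"required":["rows"]}

```bash
mkdir -p pics; ls; python3 - <<'E'
from bench import read_state,camera,tcp_to_grasp
import cv2,numpy as np
s=read_state();print({k:np.round(v,3).tolist() for k,v in s.items()},tcp_to_grasp)
for n in("scene","side","wrist"):
    c=camera(n);np.savez(f"{n}0.npz",**c);cv2.imwrite(f"pics/{n}0.png",cv2.resize(c["pixels"][:,:,::-1],(800,600)))
    print(n,{k:np.round(v,4).tolist() for k,v in c.items() if k!="pixels"})
E
```

```text
pics
{'clock': 0.0, 'qpos': [-1.42, 0.427, 0.074, 1.607, -0.034, 1.111, -0.067], 'joint_velocities': [-0.001, 0.0, -0.0, -0.001, 0.001, 0.001, -0.002], 'effort': [0.001, -93.583, 3.668, -45.415, -0.049, 0.021, 0.0], 'ee_pos': [0.2, 0.644, 0.302], 'tool_rot': [-3.14, 0.0, 2.841], 'ft_force': [0.809, 0.957, 0.785], 'moment': [0.035, 0.014, -0.001], 'grasp_force': 0.0, 'gripper_width': 0.094} 0.0784
scene {'fx': 486.2633, 'fy': 486.2633, 'cx': 245.6169, 'cy': 196.7047, 'R': [[0.7945, -0.6072, -0.0062], [-0.3688, -0.4745, -0.7993], [0.4824, 0.6373, -0.601]], 't': [-0.4127, 0.3701, 0.9096]}
side {'fx': 406.8638, 'fy': 406.8638, 'cx': 249.2438, 'cy': 192.5159, 'R': [[0.8696, -0.4936, -0.0078], [-0.294, -0.5051, -0.8114], [0.3966, 0.7079, -0.5844]], 't': [-0.4652, 0.3106, 1.0488]}
wrist {'fx': 270.0926, 'fy': 270.0926, 'cx': 253.4949, 'cy': 192.942, 'mount': [[0.0, -0.9649, -0.2625, 0.0771], [1.0, -0.0001, 0.0003, 0.0003], [-0.0003, -0.2625, 0.9649, -0.0819], [0.0, 0.0, 0.0, 1.0]]}
```

View pics/scene0.png

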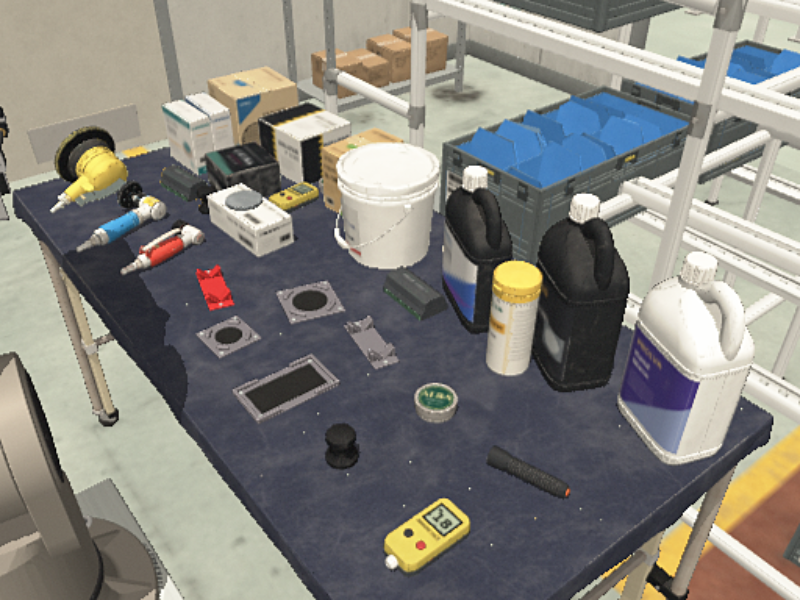

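View pics/side0.png

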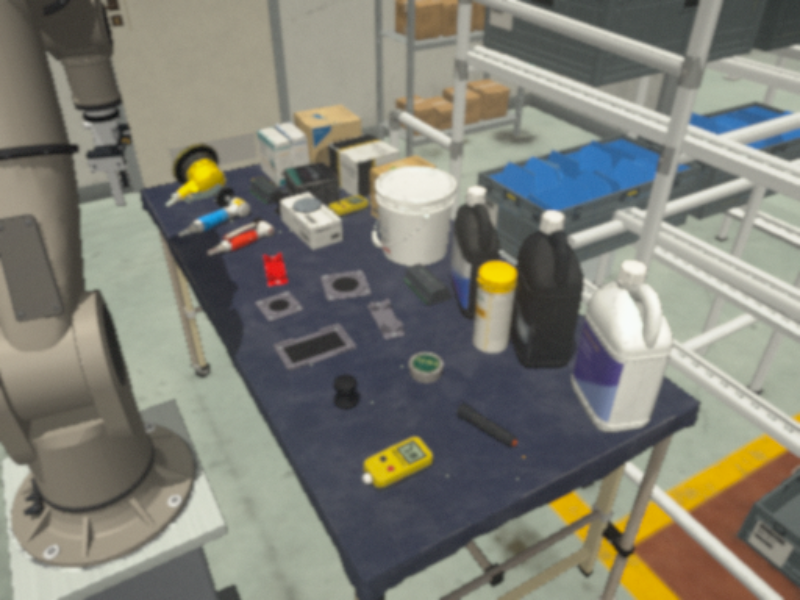

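The scene view shows, in 800x600 pixels:
- **Gauge:** the loose one is at (427,535). The stored one at (293,195) is not wanted.
- **Tin:** the loose one is at (435,402). The look-alike on the carton is at (243,200).
- **Pad holder:** the loose one is at (341,445). The look-alikes are at about (205,195) and (130,192).
- **Torch:** (528,472), the only one.
- **Cradle:** the grey one at (371,342), not the red one at (214,287).
- **Nests:** gauge (287,387), tin (311,300), pad holder (229,336).

Next I'll measure by masks and check in one crop.

```bash
cat > h.py <<'E'
import numpy as np,cv2
from scipy.spatial.transform import Rotation as Ro
from bench import read_state,camera
def ray(c,uv,z,pose=None):
    uv=np.atleast_2d(np.asarray(uv,float))
    d=np.c_[(uv[:,0]-c["cx"])/c["fx"],(uv[:,1]-c["cy"])/c["fy"],np.ones(len(uv))]
    if "mount" in c:
        p,rpy=pose; R=Ro.from_euler("xyz",rpy).as_matrix(); M=np.asarray(c["mount"])
        o=R@M[:3,3]+p; w=d@(R@M[:3,:3]).T
    else:
        R=np.asarray(c["R"]);o=-R.T@c["t"];w=d@R
    return o+w*((z-o[2])/w[:,2])[:,None]
def wrist(name=None):
    s=read_state();c=camera("wrist");pose=(np.array(s["ee_pos"]),np.array(s["tool_rot"]))
    if name: cv2.imwrite(f"pics/{name}.png",cv2.resize(c["pixels"][:,:,::-1],(800,600)))
    return c,pose,s
E
python3 - <<'E'
from h import *
c=dict(np.load("scene0.npz"))
k=1/1.5625
P={"gauge":((427,535),.029),"torch":((528,472),.014),"tin":((435,396),.025),"knob":((341,432),.055),"gnest":((287,387),.004),"cradle":((371,342),.004),"tnest":((311,300),.004),"knest":((229,336),.004),"sand":((413,293),.02),"wipes":((508,368),0),
"t1":((492,455),.014),"t2":((568,492),.014),"red":((214,287),.01),"gb":((393,560),.029),"ge":((460,510),.029),"bucket":((385,260),0),"wb":((250,250),0)}
for n,(p,z) in P.items(): print(n,ray(c,np.array(p)*k,z)[0].round(3))
im=c["pixels"][:,:,::-1][180:370,120:390]
cv2.imwrite("pics/crop.png",cv2.resize(im,None,fx=2.9,fy=2.9,interpolation=cv2.INTER_CUBIC))
E
```

```text
gauge [ 0.428 -0.21   0.029]
torch [ 0.615 -0.208  0.014]
tin [ 0.604 -0.02   0.025]
knob [ 0.43  -0.018  0.055]
gnest [0.444 0.158 0.004]
cradle [0.619 0.166 0.004]
tnest [0.604 0.333 0.004]
knest [0.433 0.332 0.004]
sand [0.753 0.217 0.02 ]
wipes [ 0.761 -0.024  0.   ]
t1 [ 0.597 -0.154  0.014]
t2 [ 0.633 -0.266  0.014]
red [0.477 0.473 0.01 ]
gb [ 0.371 -0.213  0.029]
ge [ 0.487 -0.207  0.029]
bucket [0.798 0.36  0.   ]
wb [0.602 0.56  0.   ]
```

View pics/crop.png

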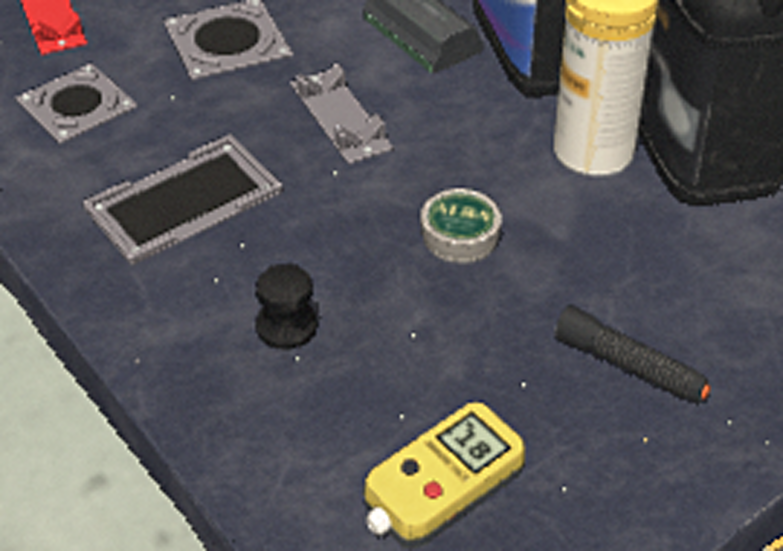

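View pics/wrist0.png

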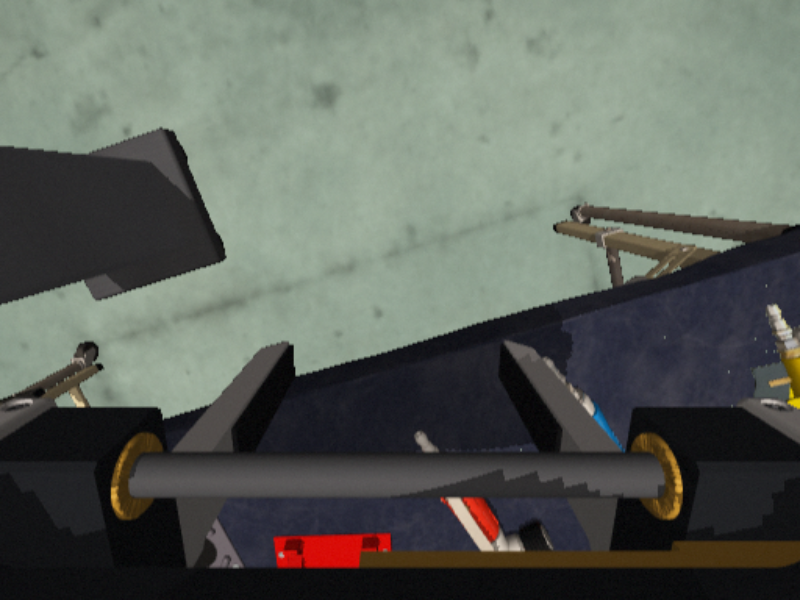

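The crop confirms the choices: loose gauge at crop (440,470), torch (635,355), tin (460,225), knob (285,305). The grey nests and grey cradle are at (185,195), (75,100), (228,35) and (340,112). I'll move to a spot above the nests for a better look on the way.

Call:
move_arm --rows '[{"tx":-0.432,"ty":-0.28,"tz":-0.1,"rz":-17.2,"jaw":1},{"tx":-0.432,"ty":-0.28,"tz":-0.1,"rz":-17.2},{"tx":-0.432,"ty":-0.28,"tz":-0.1,"rz":-17.2},{"tx":-0.432,"ty":-0.28,"tz":-0.1,"rz":-17.2},{"tx":-0.432,"ty":-0.28,"tz":-0.1,"rz":-17.2},{"tx":-0.432,"ty":-0.28,"tz":-0.1,"rz":-17.2},{"tx":-0.432,"ty":-0.28,"tz":-0.1,"rz":-17.2},{"tx":-0.432,"ty":-0.28,"tz":-0.1,"rz":-17.2},{"tx":-0.432,"ty":-0.28,"tz":-0.1,"rz":-17.2},{"tx":-0.432,"ty":-0.28,"tz":-0.1,"rz":-17.2},{"tx":-0.432,"ty":-0.28,"tz":-0.1,"rz":-17.2},{"tx":-0.432,"ty":-0.28,"tz":-0.1,"rz":-17.2}]'

```text
invalid input
```

```bash
cat >> h.py <<'E'
def go(x,y,z,yaw):
    "tool shift/turn to bring TCP to x,y,z pointing down at yaw(deg)"
    s=read_state();R=Ro.from_euler("xyz",s["tool_rot"])
    T=Ro.from_euler("xyz",[np.pi,0,np.radians(yaw)])
    return np.r_[(R.inv().apply(np.array([x,y,z])-s["ee_pos"])).round(4),(R.inv()*T).as_rotvec(degrees=True).round(2)].tolist()
E
python3 - <<'E'
from h import *
s=read_state();print(s["clock"],np.round(s["ee_pos"],3),np.round(s["tool_rot"],3),np.round(s["qpos"],2),go(.53,.22,.4,180))
E
```

```text
0.15 [0.2   0.644 0.302] [-3.141  0.     2.841] [-1.42  0.43  0.07  1.61 -0.03  1.11 -0.07] [-0.441, -0.3077, -0.0975, -0.06, -0.01, -17.24]
```

Call:
move_arm --rows '[{"tx":-0.04,"ty":-0.028,"tz":-0.01,"rx":0,"ry":0,"rz":-2,"jaw":1},{"tx":-0.44,"ty":-0.308,"tz":-0.1,"rx":0,"ry":0,"rz":-17.2,"jaw":1},{"tx":-0.44,"ty":-0.308,"tz":-0.1,"rx":0,"ry":0,"rz":-17.2,"jaw":1},{"tx":-0.44,"ty":-0.308,"tz":-0.1,"rx":0,"ry":0,"rz":-17.2,"jaw":1},{"tx":-0.44,"ty":-0.308,"tz":-0.1,"rx":0,"ry":0,"rz":-17.2,"jaw":1},{"tx":-0.44,"ty":-0.308,"tz":-0.1,"rx":0,"ry":0,"rz":-17.2,"jaw":1},{"tx":-0.44,"ty":-0.308,"tz":-0.1,"rx":0,"ry":0,"rz":-17.2,"jaw":1},{"tx":-0.44,"ty":-0.308,"tz":-0.1,"rx":0,"ry":0,"rz":-17.2,"jaw":1},{"tx":-0.44,"ty":-0.308,"tz":-0.1,"rx":0,"ry":0,"rz":-17.2,"jaw":1},{"tx":-0.44,"ty":-0.308,"tz":-0.1,"rx":0,"ry":0,"rz":-17.2,"jaw":1},{"tx":-0.44,"ty":-0.308,"tz":-0.1,"rx":0,"ry":0,"rz":-17.2,"jaw":1},{"tx":-0.44,"ty":-0.308,"tz":-0.1,"rx":0,"ry":0,"rz":-17.2,"jaw":1}]' --grip_force 20

```text
clock: 1.15
ee_pos: [0.5018, 0.2542, 0.3947]
tool_rot: [3.141, 0.0, 3.141]
ft_force: [0.4, 0.2, -0.1]
gripper_width: 0.094
grasp_force: 0.0
```

```bash
python3 - <<'E'
from h import *
c,p,s=wrist("w1");np.savez("w1.npz",pos=p[0],rot=p[1],**c)
print(s["clock"],np.round(s["ee_pos"],3),np.round(s["tool_rot"],3),np.round(s["qpos"],2),go(.53,.22,.4,180))
E
```

```text
1.15 [0.502 0.254 0.395] [3.141 0.    3.141] [-0.82  0.17  0.27  1.76 -0.05  1.22  1.03] [-0.0236, -0.0269, -0.0035, -0.06, 0.19, -0.49]
```

View pics/w1.png

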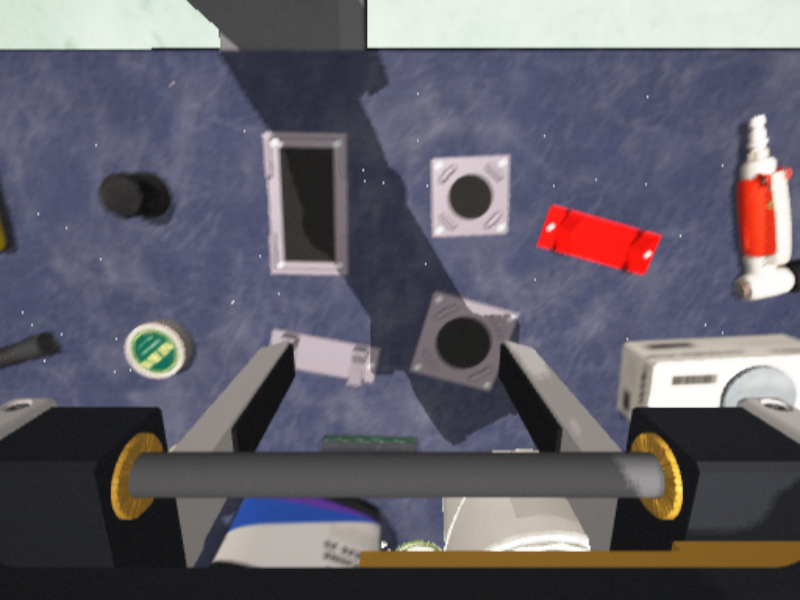

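From above the work, the wrist view (800x600) shows the gauge nest at (307,203), the knob nest (470,196), the tin nest (466,341, turned), the grey cradle (325,355, turned), the tin (157,350) and the knob (125,195). Red cradle to ignore: (600,240). Next I'll measure the holders with saturation masks.

```bash
python3 - <<'E'
from h import *
c=dict(np.load("w1.npz"));pose=(c["pos"],c["rot"])
sc=dict(np.load("scene0.npz"));im=[]
def meas(c,pose,hints,z,tag):
    hsv=cv2.cvtColor(c["pixels"],cv2.COLOR_RGB2HSV).astype(int);px=c["pixels"].astype(int)
    m=(((px[:,:,2]-px[:,:,0])/(px.sum(2)+1)<.07)).astype(np.uint8)*255
    m=cv2.morphologyEx(m,cv2.MORPH_OPEN,np.ones((3,3)))
    im.append(m)
    n,l,st,ce=cv2.connectedComponentsWithStats(m)
    for k,p in hints.items():
        u,v=int(p[0]/1.5625),int(p[1]/1.5625);i=l[v,u]
        if i==0: print(tag,k,"none");continue
        cn=max(cv2.findContours((l==i).astype(np.uint8),cv2.RETR_EXTERNAL,cv2.CHAIN_APPROX_NONE)[0],key=cv2.contourArea)[:,0]
        w=ray(c,cn+0.,z,pose)[:,:2].astype(np.float32)*1000
        r=cv2.minAreaRect(w);print(tag,k,np.round(r[0],1),np.round(r[1],1),round(r[2],1))
meas(c,pose,{"gn":(307,203),"kn":(470,196),"tn":(466,341),"cr":(325,350)},.004,"w")
meas(sc,None,{"gn":(287,387),"kn":(229,336),"tn":(311,300),"cr":(371,342)},.004,"s")
cv2.imwrite("pics/mask.png",np.hstack(im)[:, :])
E
```

```text
w gn [409.2 184.7] [160.2 268.3] 52.6
w kn [437.1 335.5] [92.4 87.8] 1.2
w tn [767.9 259.8] [1146.2  454.8] 89.9
w cr [767.9 259.8] [1146.2  454.8] 89.9
s gn [1140.4  792.3] [2622.2 3162.3] 51.3
s kn [1140.4  792.3] [2622.2 3162.3] 51.3
s tn [1140.4  792.3] [2622.2 3162.3] 51.3
s cr [1140.4  792.3] [2622.2 3162.3] 51.3
```

```bash
python3 - <<'E'
from h import *
c=dict(np.load("w1.npz"))
im=c["pixels"][75:257,160:340,::-1]
g=(255*(im/255.)**.6).astype(np.uint8)
g=cv2.resize(g[:, :],(594,600),interpolation=cv2.INTER_CUBIC)
cv2.imwrite("pics/nests.png",g)
E
```

```text
(no output)
```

View pics/nests.png

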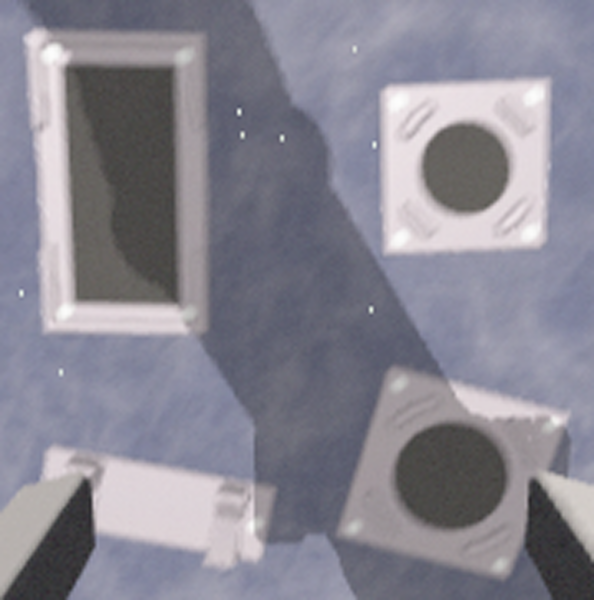

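The crop shows the gauge nest's dark rectangle with corners (65,66)-(178,303). The knob disc is at (466,167), the tin disc at (452,475), and the cradle's top edge runs (60,447)-(276,487). I'll compute their poses from these and mask the loose things in both fixed views.

```bash
python3 - <<'E'
from h import *
c=dict(np.load("w1.npz"));pose=(c["pos"],c["rot"])
sc=dict(np.load("scene0.npz"));sd=dict(np.load("side0.npz"))
W=lambda p,z=.004:ray(c,np.array(p)/3.298+[160,75],z,pose)[:,:2]*1000
S=lambda p,z=.004:ray(sc,np.array(p)/2.9+[120,180],z)[:,:2]*1000
def rect(n,w):
    w=w.astype(np.float32);r=cv2.minAreaRect(w);print(n,"mean",w.mean(0).round(1),"size",np.round(r[1],1),"ang",round(r[2],1))
rect("gn",W([(65,66),(172,66),(178,303),(73,303)]));rect("gn s",S([(105,207),(232,143),(264,180),(131,245)]))
rect("gnplate s",S([(84,207),(231,136),(282,185),(132,260)]))
rect("kn",W([(380,87),(551,78),(547,246),(386,254)]));print(W([(466,167)]),S([(75,101)]))
rect("tn",W([(390,367),(569,412),(507,578),(340,535)]));print(W([(452,475)]),S([(228,36)]))
e=W([(60,447),(276,487),(262,560)]);print("cr",e.round(1),"ang top edge",np.degrees(np.arctan2(*(e[0]-e[1])[::-1])))
rect("cr s",S([(291,85),(340,65),(392,150),(347,162)]))
# loose things by masks
for tag,cam in(("scene",sc),("side",sd)):
    px=cam["pixels"];h=cv2.cvtColor(px,cv2.COLOR_RGB2HSV)
    def comp(m,hint):
        m=cv2.morphologyEx(m.astype(np.uint8),cv2.MORPH_CLOSE,np.ones((3,3)));n,l,st,ce=cv2.connectedComponentsWithStats(m)
        d=np.linalg.norm(ce-hint,axis=1)+1e3*(st[:,4]<60);i=d[1:].argmin()+1
        return max(cv2.findContours((l==i).astype(np.uint8),0,1)[0],key=cv2.contourArea)[:,0],st[i]
    hg={"scene":(273,342),"side":(255,296)}[tag]
    cn,st=comp((h[:,:,0]>20)&(h[:,:,0]<33)&(h[:,:,1]>130),hg)
    r=cv2.minAreaRect((ray(cam,cn,.02)[:,:2]*1000).astype(np.float32));print(tag,"gauge",np.round(r[0],1),np.round(r[1],1),round(r[2],1))
    p=px.astype(int);dark=(px.max(2)<62)&(p[:,:,2]-p[:,:,0]<10)
    for n,hint,z in(("torch",{"scene":(338,302),"side":(312,272)},.014),("knob",{"scene":(218,283),"side":(221,250)},.0275)):
        cn,st=comp(dark,hint[tag]);w=(ray(cam,cn,z)[:,:2]*1000).astype(np.float32);r=cv2.minAreaRect(w)
        print(tag,n,st,np.round(r[0],1),np.round(r[1],1),round(r[2],1))
E
```

```text
gn mean [445.8 158.5] size [ 56.2 120.5] ang 89.2
gn s mean [446.6 162. ] size [ 59.  137.1] ang 89.4
gnplate s mean [444.4 159.3] size [151.3  82.7] ang 0.5
kn mean [435.7 336.2] size [83.9 85.9] ang 2.8
[[435.04887109 336.1872926 ]] [[431.56555084 333.55957774]]
tn mean [604.1 335.7] size [103. 105.] ang 74.4
[[603.88070087 336.018325  ]] [[601.71077138 331.80195238]]
cr [[587.  115.9]
 [611.  236.5]
 [656.3 228. ]] ang top edge -101.25928275543822
cr s mean [618.6 164.2] size [134.8  54.4] ang 74.2
scene gauge [ 434.1 -203.1] [116.6  62.9] 1.7
scene torch [311 285  54  35 387] [ 613.2 -208.1] [ 37.7 126.6] 16.3
scene knob [208 271  23  30 544] [430.8 -17.8] [87.7 48.8] 56.2
side gauge [ 436.2 -201.9] [117.9  66.4] 1.5
side torch [293 259  34  27 182] [ 609.5 -206.8] [ 28.3 120. ] 9.7
side knob [214 240  16  22 291] [432.7 -15.7] [89.3 43.8] 64.4
```

Call:
move_arm --rows '[{"tx":0.005,"ty":-0.035,"tz":0.01,"rx":0,"ry":0,"rz":0,"jaw":1},{"tx":0.07,"ty":-0.46,"tz":0.145,"rx":0,"ry":0,"rz":0,"jaw":1},{"tx":0.07,"ty":-0.46,"tz":0.145,"rx":0,"ry":0,"rz":0,"jaw":1},{"tx":0.07,"ty":-0.46,"tz":0.145,"rx":0,"ry":0,"rz":0,"jaw":1},{"tx":0.07,"ty":-0.46,"tz":0.145,"rx":0,"ry":0,"rz":0,"jaw":1},{"tx":0.07,"ty":-0.46,"tz":0.145,"rx":0,"ry":0,"rz":0,"jaw":1},{"tx":0.07,"ty":-0.46,"tz":0.145,"rx":0,"ry":0,"rz":0,"jaw":1},{"tx":0.07,"ty":-0.46,"tz":0.145,"rx":0,"ry":0,"rz":0,"jaw":1},{"tx":0.07,"ty":-0.46,"tz":0.145,"rx":0,"ry":0,"rz":0,"jaw":1},{"tx":0.07,"ty":-0.46,"tz":0.145,"rx":0,"ry":0,"rz":0,"jaw":1},{"tx":0.07,"ty":-0.46,"tz":0.145,"rx":0,"ry":0,"rz":0,"jaw":1},{"tx":0.07,"ty":-0.46,"tz":0.145,"rx":0,"ry":0,"rz":0,"jaw":1}]' --grip_force 20

```text
clock: 2.2
ee_pos: [0.4296, -0.2063, 0.2487]
tool_rot: [-3.141, 0.0, 3.14]
ft_force: [0.5, 1.1, -0.1]
gripper_width: 0.0937
grasp_force: 0.0
```

```bash
cat >> h.py <<'E'
def blob(c,m,hint):
    m=cv2.morphologyEx(m.astype(np.uint8),cv2.MORPH_CLOSE,np.ones((3,3)));n,l,st,ce=cv2.connectedComponentsWithStats(m)
    i=(np.linalg.norm(ce-hint,axis=1)+1e3*(st[:,4]<60))[1:].argmin()+1
    return max(cv2.findContours((l==i).astype(np.uint8),0,1)[0],key=cv2.contourArea)[:,0]
def mrect(c,cn,z,pose):
    r=cv2.minAreaRect((ray(c,cn,z,pose)[:,:2]*1000).astype(np.float32));return np.round(r[0],1),np.round(r[1],1),round(r[2],1)
E
python3 - <<'E'
from h import *
c,p,s=wrist("w2");np.savez("w2.npz",pos=p[0],rot=p[1],**c)
print(s["clock"],np.round(s["ee_pos"],4),np.round(s["tool_rot"],3),np.round(s["qpos"],2))
h=cv2.cvtColor(c["pixels"],cv2.COLOR_RGB2HSV)
cn=blob(c,(h[:,:,0]>20)&(h[:,:,0]<33)&(h[:,:,1]>130),(256,190))
for z in(.026,.015):print(mrect(c,cn,z,p))
E
```

```text
2.2 [ 0.4296 -0.2063  0.2487] [-3.141  0.     3.14 ] [-0.25  0.18  0.63  2.12 -0.14  0.87  2.03]
(array([ 434.2, -204. ]), array([111.9,  58.4]), 1.4)
(array([ 437.1, -203.9]), array([116. ,  60.5]), 1.4)
```

View pics/w2.png

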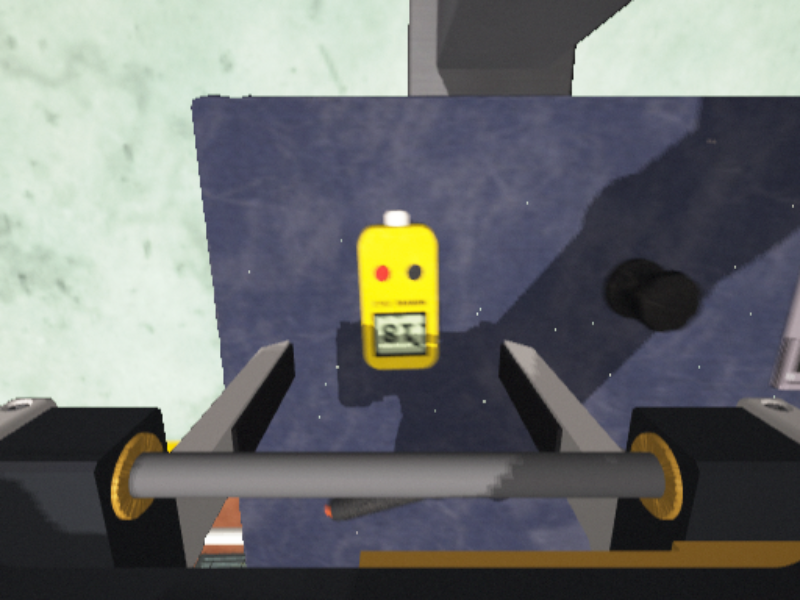

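Call:
move_arm --rows '[{"tx":-0.002,"ty":0.0025,"tz":0.035,"rx":0,"ry":0,"rz":-1.4,"jaw":1},{"tx":-0.002,"ty":0.0025,"tz":0.075,"rx":0,"ry":0,"rz":-1.4,"jaw":1},{"tx":-0.002,"ty":0.0025,"tz":0.112,"rx":0,"ry":0,"rz":-1.4,"jaw":1},{"tx":-0.002,"ty":0.0025,"tz":0.135,"rx":0,"ry":0,"rz":-1.4,"jaw":1},{"tx":-0.002,"ty":0.0025,"tz":0.147,"rx":0,"ry":0,"rz":-1.4,"jaw":1},{"tx":-0.002,"ty":0.0025,"tz":0.147,"rx":0,"ry":0,"rz":-1.4,"jaw":0.8},{"tx":-0.002,"ty":0.0025,"tz":0.147,"rx":0,"ry":0,"rz":-1.4,"jaw":0.5},{"tx":-0.002,"ty":0.0025,"tz":0.147,"rx":0,"ry":0,"rz":-1.4,"jaw":0.3},{"tx":-0.002,"ty":0.0025,"tz":0.147,"rx":0,"ry":0,"rz":-1.4,"jaw":0.3},{"tx":-0.002,"ty":0.0025,"tz":0.147,"rx":0,"ry":0,"rz":-1.4,"jaw":0.3},{"tx":-0.002,"ty":0.0025,"tz":0.147,"rx":0,"ry":0,"rz":-1.4,"jaw":0.3},{"tx":-0.002,"ty":0.0025,"tz":0.147,"rx":0,"ry":0,"rz":-1.4,"jaw":0.3}]' --grip_force 25

```text
clock: 3.25
ee_pos: [0.4332, -0.2013, 0.1031]
tool_rot: [-3.141, 0.001, -3.118]
ft_force: [-1.3, 1.0, 11.0]
gripper_width: 0.0575
grasp_force: 25.0
```

Call:
move_arm --rows '[{"tx":0,"ty":0,"tz":-0.01,"rx":0,"ry":0,"rz":0,"jaw":0.3},{"tx":0,"ty":0,"tz":-0.03,"rx":0,"ry":0,"rz":0,"jaw":0.3},{"tx":0,"ty":0,"tz":-0.06,"rx":0,"ry":0,"rz":0,"jaw":0.3},{"tx":0,"ty":0,"tz":-0.09,"rx":0,"ry":0,"rz":0,"jaw":0.3},{"tx":0,"ty":0,"tz":-0.11,"rx":0,"ry":0,"rz":0,"jaw":0.3},{"tx":0,"ty":0,"tz":-0.12,"rx":0,"ry":0,"rz":0,"jaw":0.3},{"tx":0,"ty":0,"tz":-0.12,"rx":0,"ry":0,"rz":0,"jaw":0.3},{"tx":0,"ty":0,"tz":-0.12,"rx":0,"ry":0,"rz":0,"jaw":0.3}]' --grip_force 25

```text
clock: 3.92
ee_pos: [0.4327, -0.2009, 0.2221]
tool_rot: [3.141, 0.001, -3.117]
ft_force: [0.4, 0.5, -1.8]
gripper_width: 0.0577
grasp_force: 25.0
```

```bash
python3 - <<'E'
from h import *
c,p,s=wrist("w3")
print(s["clock"],np.round(s["ee_pos"],4),np.round(s["tool_rot"],3),s["gripper_width"],s["grasp_force"],np.round(s["ft_force"],1))
h=cv2.cvtColor(c["pixels"],cv2.COLOR_RGB2HSV)
cn=blob(c,(h[:,:,0]>20)&(h[:,:,0]<33)&(h[:,:,1]>130),(256,240))
print(mrect(c,cn,p[0][2]-.0750+.0,p),cn.min(0),cn.max(0))
E
```

```text
3.9167 [ 0.4327 -0.2009  0.2221] [ 3.141e+00  1.000e-03 -3.117e+00] 0.05768887393093083 24.99852553009987 [ 0.4  0.5 -1.8]
(array([ 420.9, -200.5]), array([88. , 55.7]), 1.4) [208 157] [299 289]
```

View pics/w3.png

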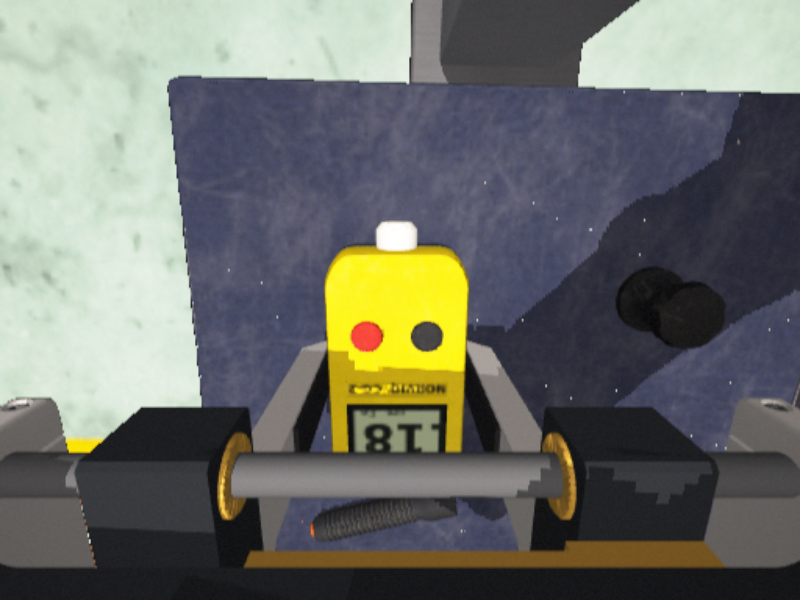

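Call:
move_arm --rows '[{"tx":-0.001,"ty":0.015,"tz":0,"rx":0,"ry":0,"rz":0,"jaw":0.3},{"tx":-0.003,"ty":0.045,"tz":0,"rx":0,"ry":0,"rz":0.2,"jaw":0.3},{"tx":-0.006,"ty":0.083,"tz":0,"rx":0,"ry":0,"rz":0.4,"jaw":0.3},{"tx":-0.009,"ty":0.122,"tz":0,"rx":0,"ry":0,"rz":0.6,"jaw":0.3},{"tx":-0.012,"ty":0.162,"tz":0,"rx":0,"ry":0,"rz":0.8,"jaw":0.3},{"tx":-0.015,"ty":0.202,"tz":0,"rx":0,"ry":0,"rz":1,"jaw":0.3},{"tx":-0.018,"ty":0.242,"tz":0,"rx":0,"ry":0,"rz":1.2,"jaw":0.3},{"tx":-0.021,"ty":0.282,"tz":0,"rx":0,"ry":0,"rz":1.4,"jaw":0.3},{"tx":-0.0235,"ty":0.32,"tz":0,"rx":0,"ry":0,"rz":1.4,"jaw":0.3},{"tx":-0.025,"ty":0.345,"tz":0,"rx":0,"ry":0,"rz":1.4,"jaw":0.3},{"tx":-0.0254,"ty":0.359,"tz":0,"rx":0,"ry":0,"rz":1.4,"jaw":0.3},{"tx":-0.0254,"ty":0.359,"tz":0,"rx":0,"ry":0,"rz":1.4,"jaw":0.3}]' --grip_force 25

```text
clock: 4.97
ee_pos: [0.4488, 0.1612, 0.2206]
tool_rot: [-3.14, -0.002, -3.138]
ft_force: [-0.8, -0.3, -1.5]
gripper_width: 0.0576
grasp_force: 25.0
```

```bash
python3 - <<'E'
from h import *
c,p,s=wrist("w4");np.savez("w4.npz",pos=p[0],rot=p[1],**c)
print(s["clock"],np.round(s["ee_pos"],4),np.round(s["tool_rot"],3),go(.4493,.1585,.108,180))
E
```

```text
4.9667 [0.4488 0.1612 0.2206] [-3.140e+00 -2.000e-03 -3.138e+00] [-0.0007, -0.0004, 0.1127, -0.1, -0.13, 0.11]
```

View pics/w4.png

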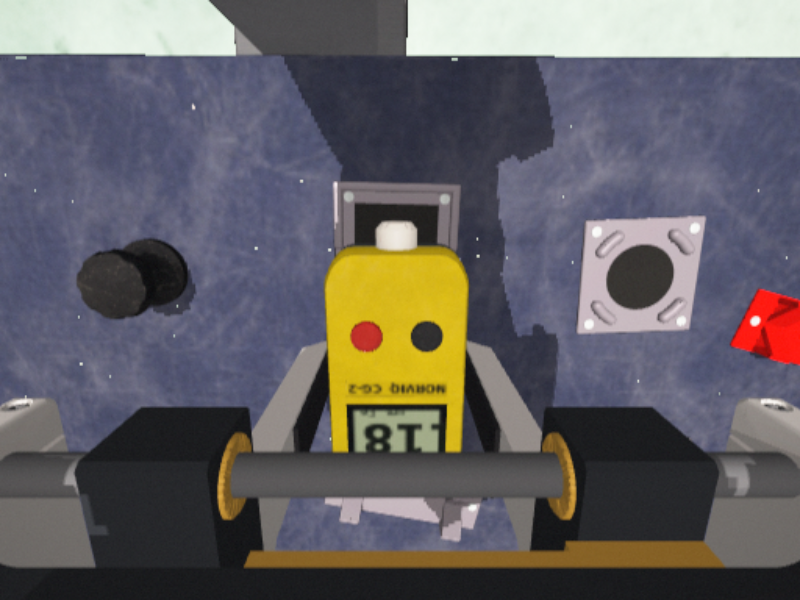

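```bash
python3 - <<'E'
from h import *
c=dict(np.load("w4.npz"));p=(c["pos"]*1,c["rot"]);s=read_state();print(s["ee_pos"].__class__,np.round(s["ee_pos"],4))
p[0][1]=.1595
for q in [(355,205),(438,205),(640,277),(334,183),(460,184),(588,219),(705,216),(690,329),(579,334)]: print(q,ray(c,np.array(q)/1.5625,.004,p)[0][:2].round(4))
E
```

```text
<class 'numpy.ndarray'> [0.4489 0.1591 0.2207]
(355, 205) [0.3837 0.1313]
(438, 205) [0.3835 0.1886]
(640, 277) [0.4336 0.3358]
(334, 183) [0.3691 0.1173]
(460, 184) [0.3695 0.2032]
(588, 219) [0.3926 0.2933]
(705, 216) [0.3903 0.3743]
(690, 329) [0.473  0.3792]
(579, 334) [0.4773 0.2969]
```

Call:
move_arm --rows '[{"tx":0,"ty":0,"tz":0.02,"rx":0,"ry":0,"rz":0,"jaw":0.3},{"tx":0,"ty":0,"tz":0.05,"rx":0,"ry":0,"rz":0,"jaw":0.3},{"tx":0,"ty":0,"tz":0.08,"rx":0,"ry":0,"rz":0,"jaw":0.3},{"tx":0,"ty":0,"tz":0.1,"rx":0,"ry":0,"rz":0,"jaw":0.3},{"tx":0,"ty":0,"tz":0.108,"rx":0,"ry":0,"rz":0,"jaw":0.3},{"tx":0,"ty":0,"tz":0.112,"rx":0,"ry":0,"rz":0,"jaw":0.3},{"tx":0,"ty":0,"tz":0.1135,"rx":0,"ry":0,"rz":0,"jaw":0.3},{"tx":0,"ty":0,"tz":0.1135,"rx":0,"ry":0,"rz":0,"jaw":0.3},{"tx":0,"ty":0,"tz":0.1135,"rx":0,"ry":0,"rz":0,"jaw":0.3}]' --grip_force 25

```text
clock: 5.77
ee_pos: [0.4501, 0.1582, 0.1097]
tool_rot: [3.141, 0.001, 3.141]
ft_force: [0.7, -0.2, -2.2]
gripper_width: 0.0575
grasp_force: 25.0
```

Call:
move_arm --rows '[{"tx":0,"ty":0,"tz":0.001,"rx":0,"ry":0,"rz":0,"jaw":0.3},{"tx":0,"ty":0,"tz":0.001,"rx":0,"ry":0,"rz":0,"jaw":0.3},{"tx":0,"ty":0,"tz":0.001,"rx":0,"ry":0,"rz":0,"jaw":0.3},{"tx":0,"ty":0,"tz":0.001,"rx":0,"ry":0,"rz":0,"jaw":0.3}]' --grip_force 25

```text
clock: 6.1
ee_pos: [0.4496, 0.1583, 0.108]
tool_rot: [3.141, 0.0, 3.141]
ft_force: [-0.3, 0.0, -2.1]
gripper_width: 0.0577
grasp_force: 25.0
```

Call:
move_arm --rows '[{"tx":0,"ty":0,"tz":0.001,"rx":0,"ry":0,"rz":0,"jaw":0.3},{"tx":0,"ty":0,"tz":0.0015,"rx":0,"ry":0,"rz":0,"jaw":0.3},{"tx":0,"ty":0,"tz":0.0015,"rx":0,"ry":0,"rz":0,"jaw":0.3},{"tx":0,"ty":0,"tz":0.0015,"rx":0,"ry":0,"rz":0,"jaw":0.3}]' --grip_force 25

```text
clock: 6.43
ee_pos: [0.4498, 0.1583, 0.107]
tool_rot: [3.141, 0.0, 3.141]
ft_force: [-5.9, -1.4, 20.7]
gripper_width: 0.0577
grasp_force: 25.0
```

Call:
move_arm --rows '[{"tx":0,"ty":0,"tz":-0.001,"rx":0,"ry":0,"rz":0,"jaw":0.7},{"tx":0,"ty":0,"tz":-0.001,"rx":0,"ry":0,"rz":0,"jaw":1},{"tx":0,"ty":0,"tz":-0.001,"rx":0,"ry":0,"rz":0,"jaw":1},{"tx":0,"ty":0,"tz":-0.001,"rx":0,"ry":0,"rz":0,"jaw":1},{"tx":0,"ty":0,"tz":-0.02,"rx":0,"ry":0,"rz":0,"jaw":1},{"tx":0,"ty":0,"tz":-0.06,"rx":0,"ry":0,"rz":0,"jaw":1},{"tx":0,"ty":0,"tz":-0.1,"rx":0,"ry":0,"rz":0,"jaw":1},{"tx":0,"ty":0,"tz":-0.14,"rx":0,"ry":0,"rz":0,"jaw":1},{"tx":0,"ty":0,"tz":-0.16,"rx":0,"ry":0,"rz":0,"jaw":1},{"tx":0,"ty":0,"tz":-0.16,"rx":0,"ry":0,"rz":0,"jaw":1},{"tx":0,"ty":0,"tz":-0.16,"rx":0,"ry":0,"rz":0,"jaw":1}]' --grip_force 25

```text
clock: 7.35
ee_pos: [0.4499, 0.1585, 0.2672]
tool_rot: [3.14, 0.002, 3.141]
ft_force: [-0.1, 1.1, -0.3]
gripper_width: 0.0939
grasp_force: 0.0
```

```bash
python3 - <<'E'
from h import *
c,p,s=wrist("w5");np.savez("w5.npz",pos=p[0],rot=p[1],**c)
print(s["clock"],np.round(s["ee_pos"],4),np.round(s["tool_rot"],3),go(.612,-.208,.26,90+17),go(.612,-.208,.26,-90+17))
E
```

```text
7.35 [0.4499 0.1585 0.2672] [3.140e+00 2.000e-03 3.141e+00] [-0.1628, -0.3662, 0.0059, 0.02, -0.01, 72.98] [-0.1628, -0.3662, 0.0059, 0.01, 0.03, -107.02]
```

View pics/w5.png

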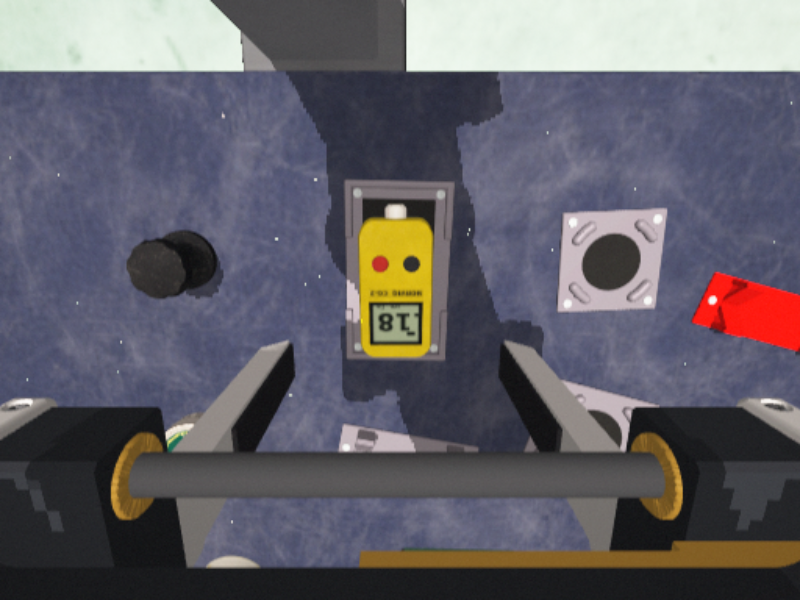

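```bash
python3 - <<'E'
from h import *
c=dict(np.load("w5.npz"));p=(c["pos"],c["rot"])
h=cv2.cvtColor(c["pixels"],cv2.COLOR_RGB2HSV)
cn=blob(c,(h[:,:,0]>20)&(h[:,:,0]<33)&(h[:,:,1]>130),(253,180))
print(mrect(c,cn,.030,p),mrect(c,cn,.020,p))
for q in [(396,205)]: print(ray(c,np.array(q)/1.5625,.022,p)[0])
for q in [(346,181),(454,182),(446,360),(346,360),(396,197),(396,189)]: print(q,ray(c,np.array(q)/1.5625,.004,p)[0][:2].round(4),ray(c,np.array(q)/1.5625,.01,p)[0][:2].round(4))
E
```

```text
(array([450.8, 158.9]), array([ 56.6, 111.1]), 89.9) (array([453.2, 158.9]), array([ 58.4, 114.6]), 89.9)
[0.38674564 0.15956392 0.022     ]
(346, 181) [0.3691 0.1203] [0.3692 0.121 ]
(454, 182) [0.3699 0.2052] [0.3699 0.2044]
(446, 360) [0.5208 0.2036] [0.5183 0.2028]
(346, 360) [0.5207 0.1155] [0.5182 0.1163]
(396, 197) [0.3813 0.1596] [0.3812 0.1596]
(396, 189) [0.3752 0.1596] [0.3751 0.1596]
```

Call:
move_arm --rows '[{"tx":-0.013,"ty":-0.03,"tz":0,"rx":0,"ry":0,"rz":6,"jaw":1},{"tx":-0.163,"ty":-0.366,"tz":0.006,"rx":0,"ry":0,"rz":73,"jaw":1},{"tx":-0.163,"ty":-0.366,"tz":0.006,"rx":0,"ry":0,"rz":73,"jaw":1},{"tx":-0.163,"ty":-0.366,"tz":0.006,"rx":0,"ry":0,"rz":73,"jaw":1},{"tx":-0.163,"ty":-0.366,"tz":0.006,"rx":0,"ry":0,"rz":73,"jaw":1},{"tx":-0.163,"ty":-0.366,"tz":0.006,"rx":0,"ry":0,"rz":73,"jaw":1},{"tx":-0.163,"ty":-0.366,"tz":0.006,"rx":0,"ry":0,"rz":73,"jaw":1},{"tx":-0.163,"ty":-0.366,"tz":0.006,"rx":0,"ry":0,"rz":73,"jaw":1},{"tx":-0.163,"ty":-0.366,"tz":0.006,"rx":0,"ry":0,"rz":73,"jaw":1},{"tx":-0.163,"ty":-0.366,"tz":0.006,"rx":0,"ry":0,"rz":73,"jaw":1},{"tx":-0.163,"ty":-0.366,"tz":0.006,"rx":0,"ry":0,"rz":73,"jaw":1},{"tx":-0.163,"ty":-0.366,"tz":0.006,"rx":0,"ry":0,"rz":73,"jaw":1}]' --grip_force 25

```text
clock: 8.4
ee_pos: [0.6117, -0.2101, 0.2579]
tool_rot: [-3.137, 0.001, 1.861]
ft_force: [-0.6, -0.0, -0.3]
gripper_width: 0.0938
grasp_force: 0.0
```

Call:
move_arm --rows '[{"tx":0,"ty":0,"tz":0,"rx":0,"ry":0,"rz":0,"jaw":1},{"tx":0,"ty":0,"tz":0,"rx":0,"ry":0,"rz":0,"jaw":1}]' --grip_force 25

```text
clock: 8.57
ee_pos: [0.612, -0.2067, 0.2592]
tool_rot: [-3.14, -0.001, 1.87]
ft_force: [-0.7, 0.8, 0.0]
gripper_width: 0.0942
grasp_force: 0.0
```

```bash
python3 - <<'E'
from h import *
c,p,s=wrist("w6");np.savez("w6.npz",pos=p[0],rot=p[1],**c)
print(s["clock"],np.round(s["ee_pos"],4),np.round(s["tool_rot"],3),np.round(s["qpos"],2))
sc=dict(np.load("scene0.npz"))
print(ray(sc,np.array([(620,408),(690,460),(745,425)])/1.5625,0).round(3))
px=c["pixels"].astype(int)
cn=blob(c,(px.max(2)<60)&(px[:,:,2]-px[:,:,0]<8),(254,190));print(cn.min(0),cn.max(0),mrect(c,cn,.014,p))
E
```

```text
8.5667 [ 0.612  -0.2067  0.2592] [-3.14e+00 -1.00e-03  1.87e+00] [-0.33  0.53  0.78  1.75 -0.42  1.05  0.9 ]
[[ 0.832 -0.198 -0.   ]
 [ 0.827 -0.328  0.   ]
 [ 0.953 -0.337  0.   ]]
[247 136] [268 229] (array([ 616.6, -206.3]), array([ 25.4, 118.7]), 18.0)
```

View pics/w6.png

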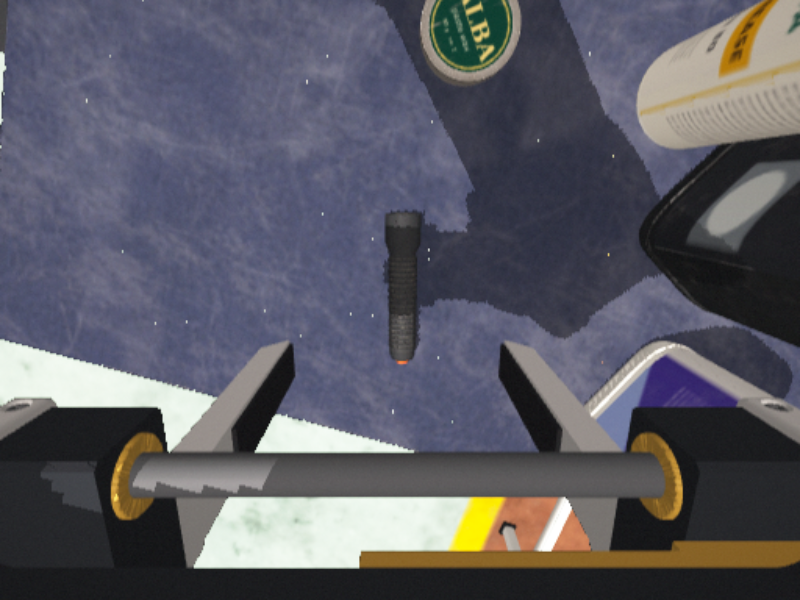

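Call:
move_arm --rows '[{"tx":-0.0025,"ty":0.0045,"tz":0.035,"rx":0,"ry":0,"rz":0,"jaw":1},{"tx":-0.0025,"ty":0.0045,"tz":0.075,"rx":0,"ry":0,"rz":0,"jaw":1},{"tx":-0.0025,"ty":0.0045,"tz":0.112,"rx":0,"ry":0,"rz":0,"jaw":0.9},{"tx":-0.0025,"ty":0.0045,"tz":0.14,"rx":0,"ry":0,"rz":0,"jaw":0.8},{"tx":-0.0025,"ty":0.0045,"tz":0.155,"rx":0,"ry":0,"rz":0,"jaw":0.7},{"tx":-0.0025,"ty":0.0045,"tz":0.1585,"rx":0,"ry":0,"rz":0,"jaw":0.6},{"tx":-0.0025,"ty":0.0045,"tz":0.1585,"rx":0,"ry":0,"rz":0,"jaw":0.45},{"tx":-0.0025,"ty":0.0045,"tz":0.1585,"rx":0,"ry":0,"rz":0,"jaw":0.3},{"tx":-0.0025,"ty":0.0045,"tz":0.1585,"rx":0,"ry":0,"rz":0,"jaw":0.1},{"tx":-0.0025,"ty":0.0045,"tz":0.1585,"rx":0,"ry":0,"rz":0,"jaw":0.1},{"tx":-0.0025,"ty":0.0045,"tz":0.1585,"rx":0,"ry":0,"rz":0,"jaw":0.1},{"tx":-0.0025,"ty":0.0045,"tz":0.1585,"rx":0,"ry":0,"rz":0,"jaw":0.1}]' --grip_force 20

```text
clock: 9.62
ee_pos: [0.6177, -0.2089, 0.1025]
tool_rot: [3.141, 0.0, 1.867]
ft_force: [-0.4, 0.2, 0.0]
gripper_width: 0.0311
grasp_force: 0.0
```

Call:
move_arm --rows '[{"tx":0,"ty":0,"tz":0,"rx":0,"ry":0,"rz":0,"jaw":0.1},{"tx":0,"ty":0,"tz":0,"rx":0,"ry":0,"rz":0,"jaw":0.1}]' --grip_force 20

```text
clock: 9.78
ee_pos: [0.6176, -0.209, 0.1022]
tool_rot: [3.141, 0.0, 1.867]
ft_force: [-0.4, 0.8, 6.3]
gripper_width: 0.0274
grasp_force: 20.0
```

Call:
move_arm --rows '[{"tx":0,"ty":0,"tz":-0.01,"rx":0,"ry":0,"rz":0,"jaw":0.1},{"tx":0,"ty":0,"tz":-0.03,"rx":0,"ry":0,"rz":0,"jaw":0.1},{"tx":0,"ty":0,"tz":-0.06,"rx":0,"ry":0,"rz":0,"jaw":0.1},{"tx":0,"ty":0,"tz":-0.09,"rx":0,"ry":0,"rz":0,"jaw":0.1},{"tx":0,"ty":0,"tz":-0.12,"rx":0,"ry":0,"rz":0,"jaw":0.1},{"tx":0,"ty":0,"tz":-0.14,"rx":0,"ry":0,"rz":0,"jaw":0.1},{"tx":0,"ty":0,"tz":-0.14,"rx":0,"ry":0,"rz":0,"jaw":0.1},{"tx":0,"ty":0,"tz":-0.14,"rx":0,"ry":0,"rz":0,"jaw":0.1}]' --grip_force 20

```text
clock: 10.45
ee_pos: [0.6176, -0.209, 0.243]
tool_rot: [3.14, 0.001, 1.867]
ft_force: [0.8, 0.4, -1.3]
gripper_width: 0.0273
grasp_force: 20.0
```

```bash
python3 - <<'E'
from h import *
s=read_state();print(np.round(s["ee_pos"],4),s["gripper_width"],s["grasp_force"])
a=78.7
print(go(.6205,.09,.242,90),"then",go(.6205,.167,.242,a))
E
```

```text
[ 0.6176 -0.209   0.243 ] 0.02731771136611645 19.99984860420227
[0.2851, 0.09, 0.0011, 0.11, 0.01, 16.97] then [0.3587, 0.1125, 0.0011, 0.11, 0.0, 28.27]
```

Call:
move_arm --rows '[{"tx":0.012,"ty":0.004,"tz":0,"rx":0,"ry":0,"rz":1,"jaw":0.1},{"tx":0.04,"ty":0.013,"tz":0,"rx":0,"ry":0,"rz":4,"jaw":0.1},{"tx":0.075,"ty":0.024,"tz":0,"rx":0,"ry":0,"rz":8,"jaw":0.1},{"tx":0.11,"ty":0.035,"tz":0,"rx":0,"ry":0,"rz":12,"jaw":0.1},{"tx":0.145,"ty":0.046,"tz":0,"rx":0,"ry":0,"rz":16,"jaw":0.1},{"tx":0.18,"ty":0.058,"tz":0,"rx":0,"ry":0,"rz":20,"jaw":0.1},{"tx":0.215,"ty":0.069,"tz":0,"rx":0,"ry":0,"rz":24,"jaw":0.1},{"tx":0.243,"ty":0.078,"tz":0,"rx":0,"ry":0,"rz":27,"jaw":0.1},{"tx":0.2563,"ty":0.082,"tz":0,"rx":0,"ry":0,"rz":28.3,"jaw":0.1},{"tx":0.2563,"ty":0.082,"tz":0,"rx":0,"ry":0,"rz":28.3,"jaw":0.1},{"tx":0.2563,"ty":0.082,"tz":0,"rx":0,"ry":0,"rz":28.3,"jaw":0.1},{"tx":0.2563,"ty":0.082,"tz":0,"rx":0,"ry":0,"rz":28.3,"jaw":0.1}]' --grip_force 20

```text
clock: 11.45
ee_pos: [0.6206, 0.059, 0.2412]
tool_rot: [-3.141, 0.001, 1.373]
ft_force: [0.9, -0.6, -1.3]
gripper_width: 0.0271
grasp_force: 20.0
```

```bash
python3 - <<'E'
from h import *
c,p,s=wrist("w7");np.savez("w7.npz",pos=p[0],rot=p[1],**c)
print(s["clock"],np.round(s["ee_pos"],4),np.round(s["tool_rot"],3),np.round(s["qpos"],2))
E
```

```text
11.45 [0.6206 0.059  0.2412] [-3.141e+00  1.000e-03  1.373e+00] [-0.86  0.56  0.92  1.82 -0.52  1.02  0.07]
```

View pics/w7.png

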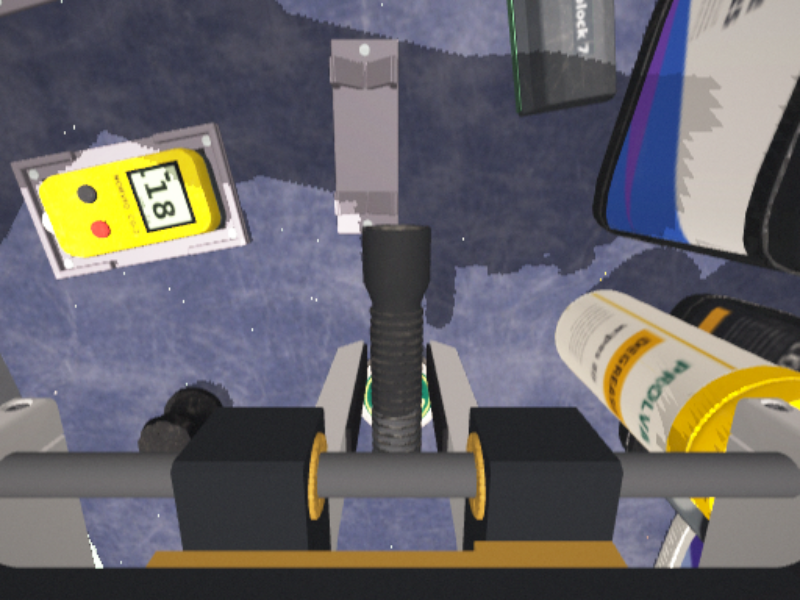

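```bash
python3 - <<'E'
from h import *
c=dict(np.load("w7.npz"));p=(c["pos"],c["rot"])
R=Ro.from_euler("xyz",p[1])
q=np.array([(331,40),(398,40),(334,90),(398,90),(335,190),(398,190),(338,233),(365,48),(367,222)])/1.5625
w=ray(c,q,.004,p);t=R.inv().apply(w-p[0])*1000
print(w.round(4)[:,:2]);print("tool",t.round(1)[:,:2])
h=ray(c,np.array([(363,228),(431,228),(397,226)])/1.5625,p[0][2]-.088,p);print("head tool",R.inv().apply(h-p[0]).round(4)*1000)
g=cv2.resize(c["pixels"][15:160,195:275,::-1],None,fx=4,fy=4,interpolation=cv2.INTER_CUBIC);cv2.imwrite("pics/w7c.png",g)
E
```

```text
[[0.6107 0.2358]
 [0.6547 0.2269]
 [0.6054 0.2057]
 [0.6487 0.197 ]
 [0.5905 0.1407]
 [0.6357 0.1316]
 [0.5854 0.1099]
 [0.632  0.2266]
 [0.6085 0.1135]]
tool [[171.7 -44.4]
 [171.6   0.5]
 [141.1 -43.6]
 [141.1   0.6]
 [ 74.4 -45.4]
 [ 74.4   0.6]
 [ 43.2 -44.4]
 [166.9 -21.7]
 [ 51.4 -22.4]]
head tool [[ 60.9 -13.9  87.9]
 [ 60.9  13.1  87.9]
 [ 61.7  -0.4  87.9]]
```

View pics/w7c.png

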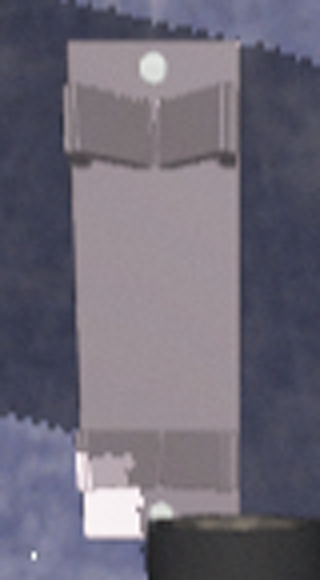

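Call:
move_arm --rows '[{"tx":0.02,"ty":-0.004,"tz":0,"rx":0,"ry":0,"rz":0,"jaw":0.1},{"tx":0.055,"ty":-0.011,"tz":0,"rx":0,"ry":0,"rz":0,"jaw":0.1},{"tx":0.09,"ty":-0.018,"tz":0,"rx":0,"ry":0,"rz":0,"jaw":0.1},{"tx":0.1075,"ty":-0.0216,"tz":0,"rx":0,"ry":0,"rz":0,"jaw":0.1},{"tx":0.1075,"ty":-0.0216,"tz":0,"rx":0,"ry":0,"rz":0,"jaw":0.1},{"tx":0.1075,"ty":-0.0216,"tz":0.03,"rx":0,"ry":0,"rz":0,"jaw":0.1},{"tx":0.1075,"ty":-0.0216,"tz":0.065,"rx":0,"ry":0,"rz":0,"jaw":0.1},{"tx":0.1075,"ty":-0.0216,"tz":0.09,"rx":0,"ry":0,"rz":0,"jaw":0.1},{"tx":0.1075,"ty":-0.0216,"tz":0.105,"rx":0,"ry":0,"rz":0,"jaw":0.1},{"tx":0.1075,"ty":-0.0216,"tz":0.105,"rx":0,"ry":0,"rz":0,"jaw":0.1},{"tx":0.1075,"ty":-0.0216,"tz":0.105,"rx":0,"ry":0,"rz":0,"jaw":0.1}]' --grip_force 20

```text
clock: 12.42
ee_pos: [0.6214, 0.1683, 0.1371]
tool_rot: [-3.141, 0.001, 1.371]
ft_force: [0.1, 0.5, -0.2]
gripper_width: 0.0269
grasp_force: 20.0
```

```bash
python3 - <<'E'
from h import *
c=dict(np.load("w7.npz"));R=Ro.from_euler("xyz",c["rot"]);t=c["pos"]+R.apply([.1077,-.0217,0]);print(t.round(4))
print(np.round(read_state()["ee_pos"],4),go(t[0],t[1],.112,78.7))
E
```

```text
[0.6205 0.1688 0.2411]
[0.6214 0.1683 0.1371] [0.0004, -0.0009, 0.0251, -0.01, 0.04, -0.13]
```

Call:
move_arm --rows '[{"tx":0,"ty":-0.001,"tz":0.01,"rx":0,"ry":0,"rz":0,"jaw":0.1},{"tx":0,"ty":-0.001,"tz":0.018,"rx":0,"ry":0,"rz":0,"jaw":0.1},{"tx":0,"ty":-0.001,"tz":0.022,"rx":0,"ry":0,"rz":0,"jaw":0.1},{"tx":0,"ty":-0.001,"tz":0.024,"rx":0,"ry":0,"rz":0,"jaw":0.1},{"tx":0,"ty":-0.001,"tz":0.0255,"rx":0,"ry":0,"rz":0,"jaw":0.1},{"tx":0,"ty":-0.001,"tz":0.0255,"rx":0,"ry":0,"rz":0,"jaw":0.1},{"tx":0,"ty":-0.001,"tz":0.0255,"rx":0,"ry":0,"rz":0,"jaw":0.1}]' --grip_force 20

```text
clock: 13.0
ee_pos: [0.6206, 0.1699, 0.1122]
tool_rot: [3.14, -0.001, 1.373]
ft_force: [-1.7, -0.7, 7.5]
gripper_width: 0.0271
grasp_force: 20.0
```

Call:
move_arm --rows '[{"tx":0,"ty":0,"tz":0,"rx":0,"ry":0,"rz":0,"jaw":0.4},{"tx":0,"ty":0,"tz":0,"rx":0,"ry":0,"rz":0,"jaw":0.6},{"tx":0,"ty":0,"tz":0,"rx":0,"ry":0,"rz":0,"jaw":0.7},{"tx":0,"ty":0,"tz":0,"rx":0,"ry":0,"rz":0,"jaw":0.7},{"tx":0,"ty":0,"tz":-0.015,"rx":0,"ry":0,"rz":0,"jaw":0.7},{"tx":0,"ty":0,"tz":-0.05,"rx":0,"ry":0,"rz":0,"jaw":0.7},{"tx":0,"ty":0,"tz":-0.09,"rx":0,"ry":0,"rz":0,"jaw":0.8},{"tx":0,"ty":0,"tz":-0.125,"rx":0,"ry":0,"rz":0,"jaw":0.9},{"tx":0,"ty":0,"tz":-0.14,"rx":0,"ry":0,"rz":0,"jaw":1},{"tx":0,"ty":0,"tz":-0.14,"rx":0,"ry":0,"rz":0,"jaw":1},{"tx":0,"ty":0,"tz":-0.14,"rx":0,"ry":0,"rz":0,"jaw":1}]' --grip_force 20

```text
clock: 13.92
ee_pos: [0.62, 0.1702, 0.2523]
tool_rot: [3.141, -0.001, 1.373]
ft_force: [-0.7, 0.0, -0.5]
gripper_width: 0.093
grasp_force: 0.0
```

```bash
python3 - <<'E'
from h import *
c,p,s=wrist("w8");np.savez("w8.npz",pos=p[0],rot=p[1],**c)
print(s["clock"],np.round(s["ee_pos"],4),np.round(s["tool_rot"],3),np.round(s["qpos"],2))
sc=dict(np.load("scene0.npz"))
print(go(.604,-.02,.25,78.7),go(.604,-.02,.25,164.4),go(.604,-.02,.25,74.4))
E
```

```text
13.9167 [0.62   0.1702 0.2523] [ 3.141e+00 -1.000e-03  1.373e+00] [-1.01  0.59  0.92  1.77 -0.53  1.06 -0.1 ]
[-0.1895, 0.022, 0.001, -0.03, -0.02, -0.02] [-0.1895, 0.022, 0.001, -0.01, -0.03, -85.72] [-0.1895, 0.022, 0.001, -0.03, -0.01, 4.28]
```

View pics/w8.png

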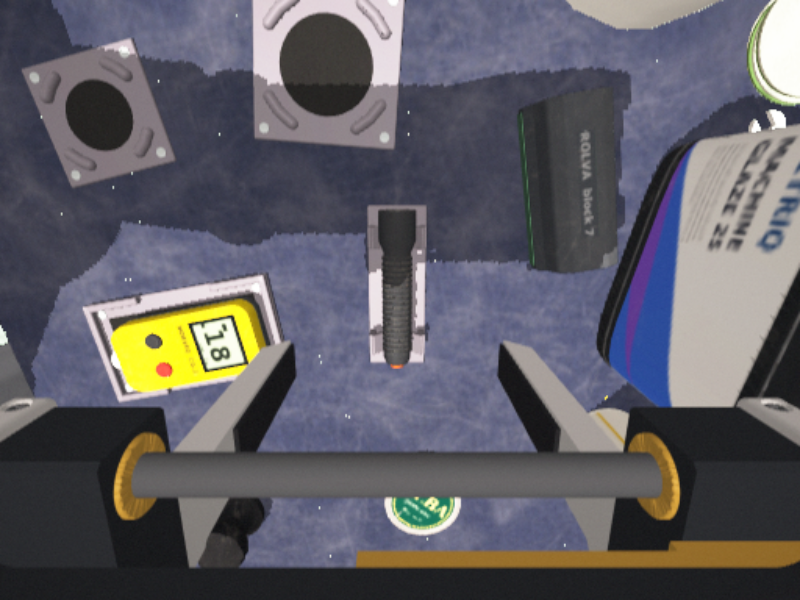

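The torch lies in the grey cradle: head end at (397,209), tail at (397,367), plate rows 206-362. The tin nest disc is at (326,64) and the knob nest disc at (99,115). That's the last of my 14 pictures, so from here I'll work by numbers only.

```bash
python3 - <<'E'
from h import *
c=dict(np.load("w8.npz"));p=(c["pos"],c["rot"]);R=Ro.from_euler("xyz",p[1])
T=lambda q,z:(R.inv().apply(ray(c,np.array(q)/1.5625,z,p)-p[0])*1000).round(1)
print("torch ends z.024",T([(397,209),(397,367)],.024)[:,:2].tolist(),"z.03",T([(397,209),(397,367)],.030)[:,:2].tolist())
print("plate",T([(368,206),(426,206),(370,362),(425,362)],.004)[:,:2].tolist())
px=c["pixels"].astype(int);dark=(px.max(2)<55)&(px[:,:,2]-px[:,:,0]<10)
for n,h in(("tn",(326,64)),("kn",(99,115))):
    cn=blob(c,dark,np.array(h)/1.5625);e=ray(c,cn,.004,p)[:,:2].astype(np.float32)*1000;print(n,[np.round(v,1) for v in cv2.fitEllipse(e)[:2]])
e=ray(c,np.array([(253,137),(394,149),(405,0)])/1.5625,.004,p)[:,:2]
d=e[1]-e[0];f=e[2]-e[1];print("tn edge ang",np.degrees(np.arctan2(d[1],d[0])),np.degrees(np.arctan2(f[1],f[0])))
e=ray(c,np.array([(23,69),(131,40),(175,159),(72,187)])/1.5625,.004,p)[:,:2];print("kn",e.mean(0),[np.degrees(np.arctan2(*(e[j]-e[i])[::-1])).round(1) for i,j in((0,1),(1,2),(3,2),(0,3))])
h=cv2.cvtColor(c["pixels"],cv2.COLOR_RGB2HSV)
E
```

```text
torch ends z.024 [[61.3, -0.1], [-61.6, -0.0]] z.03 [[61.6, -0.1], [-58.9, -0.0]]
plate [[62.5, -22.2], [62.5, 22.1], [-65.9, -22.8], [-65.9, 23.6]]
tn [array([598.3, 316.9]), array([21.2, 63.5])]
kn [array([433.3, 337.1]), array([45.5, 46.6])]
tn edge ang -15.906459243195117 74.13562972540535
kn [0.43454234 0.33645294] [np.float64(1.6), np.float64(-87.1), np.float64(2.7), np.float64(-88.4)]
```

Call:
move_arm --rows '[{"tx":-0.016,"ty":0.002,"tz":0,"rx":0,"ry":0,"rz":-7,"jaw":1},{"tx":-0.032,"ty":0.004,"tz":0,"rx":0,"ry":0,"rz":-14,"jaw":1},{"tx":-0.048,"ty":0.006,"tz":0,"rx":0,"ry":0,"rz":-21,"jaw":1},{"tx":-0.064,"ty":0.008,"tz":0,"rx":0,"ry":0,"rz":-28,"jaw":1},{"tx":-0.08,"ty":0.01,"tz":0,"rx":0,"ry":0,"rz":-35,"jaw":1},{"tx":-0.096,"ty":0.012,"tz":0,"rx":0,"ry":0,"rz":-42,"jaw":1},{"tx":-0.112,"ty":0.014,"tz":0,"rx":0,"ry":0,"rz":-49,"jaw":1},{"tx":-0.128,"ty":0.016,"tz":0,"rx":0,"ry":0,"rz":-56,"jaw":1},{"tx":-0.144,"ty":0.018,"tz":0,"rx":0,"ry":0,"rz":-63,"jaw":1},{"tx":-0.16,"ty":0.02,"tz":0,"rx":0,"ry":0,"rz":-70,"jaw":1},{"tx":-0.176,"ty":0.021,"tz":0,"rx":0,"ry":0,"rz":-77,"jaw":1},{"tx":-0.1895,"ty":0.022,"tz":0,"rx":0,"ry":0,"rz":-83,"jaw":1}]' --grip_force 25

```text
clock: 14.97
ee_pos: [0.6034, -0.0213, 0.2499]
tool_rot: [-3.14, -0.002, 2.827]
ft_force: [-0.4, 0.0, 0.1]
gripper_width: 0.094
grasp_force: 0.0
```

Call:
move_arm --rows '[{"tx":0,"ty":0,"tz":0,"rx":0,"ry":0,"rz":-2.4,"jaw":1},{"tx":0,"ty":0,"tz":0,"rx":0,"ry":0,"rz":-2.4,"jaw":1},{"tx":0,"ty":0,"tz":0,"rx":0,"ry":0,"rz":-2.4,"jaw":1},{"tx":0,"ty":0,"tz":0,"rx":0,"ry":0,"rz":-2.4,"jaw":1}]' --grip_force 25

```text
clock: 15.3
ee_pos: [0.6041, -0.0196, 0.2505]
tool_rot: [-3.141, -0.001, 2.862]
ft_force: [-0.1, -0.6, -0.0]
gripper_width: 0.0943
grasp_force: 0.0
```

```bash
python3 - <<'E'
from h import *
c,p,s=wrist("w9");np.savez("w9.npz",pos=p[0],rot=p[1],**c)
print(s["clock"],np.round(s["ee_pos"],4),np.round(s["tool_rot"],3),np.round(s["qpos"],2))
px=c["pixels"].astype(int)
for n,m in(("notblue",(px[:,:,2]-px[:,:,0])/(px.sum(2)+1)<.05),("green",(px[:,:,1]-px[:,:,0]>25)&(px[:,:,1]>px[:,:,2]))):
    cn=blob(c,m,(254,190));e=ray(c,cn,.025,p)[:,:2].astype(np.float32)*1000
    print(n,cn.min(0),cn.max(0),[np.round(v,1) for v in cv2.fitEllipse(e)[:2]],np.round(cv2.minEnclosingCircle(e)[0],1),cv2.minEnclosingCircle(e)[1])
E
```

```text
15.3 [ 0.6041 -0.0196  0.2505] [-3.141e+00 -1.000e-03  2.862e+00] [-0.52  0.41  0.58  1.85 -0.27  0.96  1.46]
notblue [225 159] [281 215] [array([604.1, -19.9]), array([66.2, 68.3])] [604.2 -19.2] 34.93429946899414
green [230 166] [276 210] [array([604.3, -20.1]), array([52.4, 54.3])] [604.4 -20.2] 27.515628814697266
```

Call:
move_arm --rows '[{"tx":0,"ty":0,"tz":0.03,"rx":0,"ry":0,"rz":0,"jaw":1},{"tx":0,"ty":0,"tz":0.07,"rx":0,"ry":0,"rz":0,"jaw":1},{"tx":0,"ty":0,"tz":0.105,"rx":0,"ry":0,"rz":0,"jaw":1},{"tx":0,"ty":0,"tz":0.135,"rx":0,"ry":0,"rz":0,"jaw":1},{"tx":0,"ty":0,"tz":0.147,"rx":0,"ry":0,"rz":0,"jaw":1},{"tx":0,"ty":0,"tz":0.149,"rx":0,"ry":0,"rz":0,"jaw":0.9},{"tx":0,"ty":0,"tz":0.149,"rx":0,"ry":0,"rz":0,"jaw":0.75},{"tx":0,"ty":0,"tz":0.149,"rx":0,"ry":0,"rz":0,"jaw":0.5},{"tx":0,"ty":0,"tz":0.149,"rx":0,"ry":0,"rz":0,"jaw":0.5},{"tx":0,"ty":0,"tz":0.149,"rx":0,"ry":0,"rz":0,"jaw":0.5},{"tx":0,"ty":0,"tz":0.149,"rx":0,"ry":0,"rz":0,"jaw":0.5},{"tx":0,"ty":0,"tz":0.149,"rx":0,"ry":0,"rz":0,"jaw":0.5}]' --grip_force 25

```text
clock: 16.35
ee_pos: [0.6052, -0.0201, 0.1039]
tool_rot: [3.14, 0.002, 2.863]
ft_force: [-2.1, 1.2, 10.7]
gripper_width: 0.0652
grasp_force: 25.0
```

Call:
move_arm --rows '[{"tx":0,"ty":0,"tz":-0.01,"rx":0,"ry":0,"rz":0,"jaw":0.5},{"tx":0,"ty":0,"tz":-0.03,"rx":0,"ry":0,"rz":0,"jaw":0.5},{"tx":0,"ty":0,"tz":-0.06,"rx":0,"ry":0,"rz":0,"jaw":0.5},{"tx":0,"ty":0,"tz":-0.09,"rx":0,"ry":0,"rz":0,"jaw":0.5},{"tx":0,"ty":0,"tz":-0.12,"rx":0,"ry":0,"rz":0,"jaw":0.5},{"tx":0,"ty":0,"tz":-0.14,"rx":0,"ry":0,"rz":0,"jaw":0.5},{"tx":0,"ty":0,"tz":-0.14,"rx":0,"ry":0,"rz":0,"jaw":0.5},{"tx":0,"ty":0,"tz":-0.14,"rx":0,"ry":0,"rz":0,"jaw":0.5}]' --grip_force 25

```text
clock: 17.02
ee_pos: [0.6046, -0.0201, 0.244]
tool_rot: [3.14, 0.002, 2.864]
ft_force: [-0.8, 0.2, -1.7]
gripper_width: 0.0654
grasp_force: 25.0
```

```bash
python3 - <<'E'
from h import *
c,p,s=wrist("w10");R=Ro.from_euler("xyz",p[1])
print(s["clock"],np.round(s["ee_pos"],4),np.round(s["tool_rot"],3),go(.604,.336,.242,164.1))
px=c["pixels"].astype(int)
cn=blob(c,(px[:,:,1]-px[:,:,0]>25)&(px[:,:,1]>px[:,:,2]),(254,250));e=ray(c,cn,p[0][2]-.0765,p)
t=(R.inv().apply(e-p[0])*1000)[:,:2].astype(np.float32);print(cn.min(0),cn.max(0),[np.round(v,1) for v in cv2.fitEllipse(t)[:2]])
E
```

```text
17.0167 [ 0.6046 -0.0201  0.244 ] [3.140e+00 2.000e-03 2.864e+00] [0.0978, 0.3423, 0.0009, 0.04, 0.03, -0.03]
[212 202] [295 278] [array([2. , 0.4]), array([53. , 53.4])]
```

Call:
move_arm --rows '[{"tx":0.004,"ty":0.014,"tz":0,"rx":0,"ry":0,"rz":0,"jaw":0.5},{"tx":0.012,"ty":0.043,"tz":0,"rx":0,"ry":0,"rz":0,"jaw":0.5},{"tx":0.022,"ty":0.08,"tz":0,"rx":0,"ry":0,"rz":0,"jaw":0.5},{"tx":0.033,"ty":0.118,"tz":0,"rx":0,"ry":0,"rz":0,"jaw":0.5},{"tx":0.044,"ty":0.156,"tz":0,"rx":0,"ry":0,"rz":0,"jaw":0.5},{"tx":0.055,"ty":0.194,"tz":0,"rx":0,"ry":0,"rz":0,"jaw":0.5},{"tx":0.066,"ty":0.232,"tz":0,"rx":0,"ry":0,"rz":0,"jaw":0.5},{"tx":0.076,"ty":0.27,"tz":0,"rx":0,"ry":0,"rz":0,"jaw":0.5},{"tx":0.087,"ty":0.308,"tz":0,"rx":0,"ry":0,"rz":0,"jaw":0.5},{"tx":0.094,"ty":0.332,"tz":0,"rx":0,"ry":0,"rz":0,"jaw":0.5},{"tx":0.0965,"ty":0.342,"tz":0,"rx":0,"ry":0,"rz":0,"jaw":0.5},{"tx":0.0965,"ty":0.342,"tz":0,"rx":0,"ry":0,"rz":0,"jaw":0.5}]' --grip_force 25

```text
clock: 18.07
ee_pos: [0.6042, 0.3382, 0.2404]
tool_rot: [-3.14, -0.002, 2.867]
ft_force: [-0.3, -0.7, -1.2]
gripper_width: 0.0654
grasp_force: 25.0
```

Call:
move_arm --rows '[{"tx":0,"ty":0,"tz":0.02,"rx":0,"ry":0,"rz":0,"jaw":0.5},{"tx":0,"ty":0,"tz":0.05,"rx":0,"ry":0,"rz":0,"jaw":0.5},{"tx":0,"ty":0,"tz":0.08,"rx":0,"ry":0,"rz":0,"jaw":0.5},{"tx":0,"ty":0,"tz":0.1,"rx":0,"ry":0,"rz":0,"jaw":0.5},{"tx":0,"ty":0,"tz":0.11,"rx":0,"ry":0,"rz":0,"jaw":0.5},{"tx":0,"ty":0,"tz":0.11,"rx":0,"ry":0,"rz":0,"jaw":0.5},{"tx":0,"ty":0,"tz":0.11,"rx":0,"ry":0,"rz":0,"jaw":0.5}]' --grip_force 25

```text
clock: 18.65
ee_pos: [0.6059, 0.334, 0.1325]
tool_rot: [-3.141, 0.0, 2.862]
ft_force: [0.2, -0.3, -1.7]
gripper_width: 0.0652
grasp_force: 25.0
```

```bash
python3 - <<'E'
from h import *
s=read_state();print(s["clock"],np.round(s["ee_pos"],4),np.round(s["ft_force"],1),go(.6054,.3356,.1075,164.1))
E
```

```text
18.65 [0.6059 0.334  0.1325] [ 0.2 -0.3 -1.7] [0.0009, 0.0014, 0.025, -0.05, 0.0, -0.11]
```

Call:
move_arm --rows '[{"tx":0.001,"ty":0.0014,"tz":0.01,"rx":0,"ry":0,"rz":0,"jaw":0.5},{"tx":0.001,"ty":0.0014,"tz":0.018,"rx":0,"ry":0,"rz":0,"jaw":0.5},{"tx":0.001,"ty":0.0014,"tz":0.022,"rx":0,"ry":0,"rz":0,"jaw":0.5},{"tx":0.001,"ty":0.0014,"tz":0.025,"rx":0,"ry":0,"rz":0,"jaw":0.5},{"tx":0.001,"ty":0.0014,"tz":0.0255,"rx":0,"ry":0,"rz":0,"jaw":0.5},{"tx":0.001,"ty":0.0014,"tz":0.0255,"rx":0,"ry":0,"rz":0,"jaw":0.5},{"tx":0.001,"ty":0.0014,"tz":0.0255,"rx":0,"ry":0,"rz":0,"jaw":0.5}]' --grip_force 25

```text
clock: 19.23
ee_pos: [0.6048, 0.3368, 0.1074]
tool_rot: [3.141, -0.0, 2.863]
ft_force: [-4.2, -1.8, 8.6]
gripper_width: 0.065
grasp_force: 25.0
```

Call:
move_arm --rows '[{"tx":0,"ty":0,"tz":0,"rx":0,"ry":0,"rz":0,"jaw":0.8},{"tx":0,"ty":0,"tz":0,"rx":0,"ry":0,"rz":0,"jaw":0.95},{"tx":0,"ty":0,"tz":0,"rx":0,"ry":0,"rz":0,"jaw":0.95},{"tx":0,"ty":0,"tz":0,"rx":0,"ry":0,"rz":0,"jaw":0.95},{"tx":0,"ty":0,"tz":-0.015,"rx":0,"ry":0,"rz":0,"jaw":0.95},{"tx":0,"ty":0,"tz":-0.05,"rx":0,"ry":0,"rz":0,"jaw":0.95},{"tx":0,"ty":0,"tz":-0.09,"rx":0,"ry":0,"rz":0,"jaw":0.95},{"tx":0,"ty":0,"tz":-0.125,"rx":0,"ry":0,"rz":0,"jaw":1},{"tx":0,"ty":0,"tz":-0.145,"rx":0,"ry":0,"rz":0,"jaw":1},{"tx":0,"ty":0,"tz":-0.145,"rx":0,"ry":0,"rz":0,"jaw":1},{"tx":0,"ty":0,"tz":-0.145,"rx":0,"ry":0,"rz":0,"jaw":1}]' --grip_force 25

```text
clock: 20.15
ee_pos: [0.6052, 0.337, 0.2539]
tool_rot: [3.139, 0.002, 2.863]
ft_force: [-0.4, -0.5, -0.5]
gripper_width: 0.0942
grasp_force: 0.0
```

```bash
python3 - <<'E'
from h import *
c,p,s=wrist("w11");np.savez("w11.npz",pos=p[0],rot=p[1],**c)
print(s["clock"],np.round(s["ee_pos"],4),go(.434,-.017,.30,182.2))
px=c["pixels"].astype(int)
cn=blob(c,(px[:,:,1]-px[:,:,0]>25)&(px[:,:,1]>px[:,:,2]),(254,190))
for z in(.029,):
    e=ray(c,cn,z,p)[:,:2].astype(np.float32)*1000;print([np.round(v,1) for v in cv2.fitEllipse(e)[:2]])
# nest plate outline
m=((px[:,:,2]-px[:,:,0])/(px.sum(2)+1)<.07)
cn=blob(c,m,(254,190));print(mrect(c,cn,.004,p),cn.min(0),cn.max(0))
# knob disc
dark=(px.max(2)<60)&(px[:,:,2]-px[:,:,0]<10)
R=Ro.from_euler("xyz",p[1]).as_matrix();M=c["mount"]
def proj(X):
    q=np.linalg.inv(M)@np.r_[R.T@(np.array(X)-p[0]),1];return q[0]/q[2]*c["fx"]+c["cx"],q[1]/q[2]*c["fy"]+c["cy"]
h=proj([.434,.3365,.004]);cn=blob(c,dark,h);print("kn",h,[np.round(v,1) for v in cv2.fitEllipse((ray(c,cn,.004,p)[:,:2]*1000).astype(np.float32))[:2]])
E
```

```text
20.15 [0.6052 0.337  0.2539] [0.067, -0.387, -0.0479, 0.04, 0.02, -18.13]
[array([603.2, 338.1]), array([45.9, 54.1])]
(array([706.6, 353.6]), array([21.5, 14.7]), 84.4) [278 244] [293 255]
kn (np.float64(209.34522766262924), np.float64(36.63498468004471)) [array([433.4, 337.1]), array([46.6, 46.8])]
```

Call:
move_arm --rows '[{"tx":0.006,"ty":-0.035,"tz":0,"rx":0,"ry":0,"rz":-1.5,"jaw":1},{"tx":0.067,"ty":-0.387,"tz":-0.01,"rx":0,"ry":0,"rz":-18.1,"jaw":1},{"tx":0.067,"ty":-0.387,"tz":-0.01,"rx":0,"ry":0,"rz":-18.1,"jaw":1},{"tx":0.067,"ty":-0.387,"tz":-0.01,"rx":0,"ry":0,"rz":-18.1,"jaw":1},{"tx":0.067,"ty":-0.387,"tz":-0.01,"rx":0,"ry":0,"rz":-18.1,"jaw":1},{"tx":0.067,"ty":-0.387,"tz":-0.01,"rx":0,"ry":0,"rz":-18.1,"jaw":1},{"tx":0.067,"ty":-0.387,"tz":-0.01,"rx":0,"ry":0,"rz":-18.1,"jaw":1},{"tx":0.067,"ty":-0.387,"tz":-0.01,"rx":0,"ry":0,"rz":-18.1,"jaw":1},{"tx":0.067,"ty":-0.387,"tz":-0.01,"rx":0,"ry":0,"rz":-18.1,"jaw":1},{"tx":0.067,"ty":-0.387,"tz":-0.01,"rx":0,"ry":0,"rz":-18.1,"jaw":1},{"tx":0.067,"ty":-0.387,"tz":-0.01,"rx":0,"ry":0,"rz":-18.1,"jaw":1},{"tx":0.067,"ty":-0.387,"tz":-0.01,"rx":0,"ry":0,"rz":-18.1,"jaw":1}]' --grip_force 25

```text
clock: 21.2
ee_pos: [0.4334, -0.0178, 0.2614]
tool_rot: [3.141, -0.001, -3.106]
ft_force: [0.9, 0.7, -0.6]
gripper_width: 0.094
grasp_force: 0.0
```

Call:
move_arm --rows '[{"tx":0,"ty":0,"tz":0,"rx":0,"ry":0,"rz":0,"jaw":1},{"tx":0,"ty":0,"tz":0,"rx":0,"ry":0,"rz":0,"jaw":1},{"tx":0,"ty":0,"tz":0,"rx":0,"ry":0,"rz":0,"jaw":1}]' --grip_force 25

```text
clock: 21.45
ee_pos: [0.4345, -0.016, 0.2614]
tool_rot: [-3.141, -0.001, -3.102]
ft_force: [0.1, -0.2, -0.1]
gripper_width: 0.094
grasp_force: 0.0
```

```bash
python3 - <<'E'
from h import *
c,p,s=wrist("w12");np.savez("w12.npz",pos=p[0],rot=p[1],**c)
print(s["clock"],np.round(s["ee_pos"],4),np.round(s["tool_rot"],3),np.round(s["qpos"],2))
px=c["pixels"].astype(int)
for th in(35,45,55):
    for k in (4,10):
        cn=blob(c,(px.max(2)<th)&(px[:,:,2]-px[:,:,0]<k),(254,180))
        print(th,k,cn.min(0),cn.max(0),cv2.contourArea(cn),[np.round(v,1) for v in cv2.fitEllipse((ray(c,cn,.055,p)[:,:2]*1000).astype(np.float32))[:2]])
E
```

```text
21.45 [ 0.4345 -0.016   0.2614] [-3.141e+00 -1.000e-03 -3.102e+00] [-0.69  0.07  0.61  2.19 -0.05  0.9   1.56]
35 4 [237 167] [274 193] 64.0 [array([430.1, -14.4]), array([41.3, 45.4])]
35 10 [237 167] [274 193] 65.0 [array([430.3, -14.4]), array([41.5, 45.9])]
45 4 [237 161] [274 194] 197.0 [array([437.4, -15.2]), array([43.4, 69. ])]
45 10 [236 161] [274 194] 201.0 [array([436.9, -15. ]), array([43.3, 68. ])]
55 4 [237 161] [274 204] 923.5 [array([425.5, -13.4]), array([38.1, 47.3])]
55 10 [236 161] [274 204] 945.0 [array([425.3, -13.3]), array([38.6, 47.7])]
```

```bash
python3 - <<'E'
from h import *
c=dict(np.load("w12.npz"));p=(c["pos"],c["rot"]);px=c["pixels"].astype(int)
m=((px.max(2)<75)&((px[:,:,2]-px[:,:,0])/(px.sum(2)+1)<.06))[145:225,222:290]
for r in range(0,80,3): print(145+r,"".join("#" if v else "." for v in m[r]))
for u,v in((236.5,185),(274.5,185),(255,204.5),(255,161)):print(u,v,[ray(c,(u,v),z,p)[0][:2].round(4).tolist() for z in(.055,.045,.008)])
E
```

```text
145 ....................................................................
148 ....................................................................
151 ....................................................................
154 ..............................................................##....
157 ...............................................................##...
160 ....................................................................
163 ........................###################.............#...........
166 ....................###########################.........#..#........
169 ..................#####################.#########........##.........
172 ................###################################.................
175 ...............#####################################................
178 ...............######################################...............
181 ...............######################################...............
184 ...............#####################################................
187 ...............######################################.....##........
190 .
[... 433 characters left out ...]
208 ....................................................................
211 ....................................................................
214 ....................................................................
217 ................................................#...................
220 .............#......................................................
223 ....................................................................
236.5 185 [[0.4275, -0.0345], [0.43, -0.035], [0.4389, -0.0371]]
274.5 185 [[0.4259, 0.0072], [0.4283, 0.0081], [0.437, 0.0114]]
255 204.5 [[0.4492, -0.0133], [0.4523, -0.0131], [0.4641, -0.0124]]
255 161 [[0.4003, -0.0153], [0.4018, -0.0151], [0.4073, -0.0147]]
```

Call:
move_arm --rows '[{"tx":0.0045,"ty":0.002,"tz":0.025,"rx":0,"ry":0,"rz":0,"jaw":1},{"tx":0.0045,"ty":0.002,"tz":0.06,"rx":0,"ry":0,"rz":0,"jaw":1},{"tx":0.0045,"ty":0.002,"tz":0.1,"rx":0,"ry":0,"rz":0,"jaw":1},{"tx":0.0045,"ty":0.002,"tz":0.13,"rx":0,"ry":0,"rz":0,"jaw":1},{"tx":0.0045,"ty":0.002,"tz":0.147,"rx":0,"ry":0,"rz":0,"jaw":0.9},{"tx":0.0045,"ty":0.002,"tz":0.147,"rx":0,"ry":0,"rz":0,"jaw":0.8},{"tx":0.0045,"ty":0.002,"tz":0.147,"rx":0,"ry":0,"rz":0,"jaw":0.65},{"tx":0.0045,"ty":0.002,"tz":0.147,"rx":0,"ry":0,"rz":0,"jaw":0.5},{"tx":0.0045,"ty":0.002,"tz":0.147,"rx":0,"ry":0,"rz":0,"jaw":0.3},{"tx":0.0045,"ty":0.002,"tz":0.147,"rx":0,"ry":0,"rz":0,"jaw":0.3},{"tx":0.0045,"ty":0.002,"tz":0.147,"rx":0,"ry":0,"rz":0,"jaw":0.3},{"tx":0.0045,"ty":0.002,"tz":0.147,"rx":0,"ry":0,"rz":0,"jaw":0.3}]' --grip_force 20

```text
clock: 22.5
ee_pos: [0.43, -0.0148, 0.1154]
tool_rot: [3.141, 0.001, -3.103]
ft_force: [0.3, 0.2, 8.7]
gripper_width: 0.0454
grasp_force: 20.2
```

Call:
move_arm --rows '[{"tx":0,"ty":0,"tz":-0.01,"rx":0,"ry":0,"rz":0,"jaw":0.3},{"tx":0,"ty":0,"tz":-0.03,"rx":0,"ry":0,"rz":0,"jaw":0.3},{"tx":0,"ty":0,"tz":-0.06,"rx":0,"ry":0,"rz":0,"jaw":0.3},{"tx":0,"ty":0,"tz":-0.09,"rx":0,"ry":0,"rz":0,"jaw":0.3},{"tx":0,"ty":0,"tz":-0.11,"rx":0,"ry":0,"rz":0,"jaw":0.3},{"tx":0,"ty":0,"tz":-0.12,"rx":0,"ry":0,"rz":0,"jaw":0.3},{"tx":0,"ty":0,"tz":-0.12,"rx":0,"ry":0,"rz":0,"jaw":0.3},{"tx":0,"ty":0,"tz":-0.12,"rx":0,"ry":0,"rz":0,"jaw":0.3}]' --grip_force 20

```text
clock: 23.17
ee_pos: [0.4296, -0.015, 0.2352]
tool_rot: [3.141, 0.001, -3.104]
ft_force: [0.4, 0.5, -1.4]
gripper_width: 0.0456
grasp_force: 20.0
```

```bash
python3 - <<'E'
from h import *
c,p,s=wrist("w13");np.savez("w13.npz",pos=p[0],rot=p[1],**c);R=Ro.from_euler("xyz",p[1])
print(s["clock"],np.round(s["ee_pos"],4),np.round(s["tool_rot"],3),go(.4336,.337,.235,182.2))
px=c["pixels"].astype(int)
m=((px.max(2)<75)&((px[:,:,2]-px[:,:,0])/(px.sum(2)+1)<.06))[175:300,200:310]
for r in range(0,125,4): print(175+r,"".join("#" if v else "." for v in m[r]))
E
```

```text
23.1667 [ 0.4296 -0.015   0.2352] [ 3.141e+00  1.000e-03 -3.104e+00] [-0.0176, 0.3516, -0.0003, 0.02, -0.0, -0.03]
175 ..............................................................................................................
179 ..............................................................................................................
183 ...................................................................................#..........................
187 .....................................................................................#........................
191 ..............................................................................................................
195 ..................................................##.###...#......................#...........................
199 ......................................#####################.###########.......................................
203 ................................###########################################...................................
207 ............................#################################
[... 1994 characters left out ...]
#######...
279 .###########..........................##################################...........#............###########...
283 ..#########..................................#.########........................................#.#########....
287 ..########........................................................................................########....
291 ######################.#######################################################################################
295 ..................................#######################.####################################################
299 ..............................................................................................................
```

```bash
python3 - <<'E'
from h import *
c=dict(np.load("w13.npz"));Mi=np.linalg.inv(c["mount"])
def pr(X): q=Mi@np.r_[X,1];return np.round([q[0]/q[2]*c["fx"]+c["cx"],q[1]/q[2]*c["fy"]+c["cy"]],1)
for r in(.022,.024):
  for x0 in(-.004,0,.004):
    a=np.linspace(0,2*np.pi,73);o=[]
    for z in(.0604,.064,.112):
        P=np.array([pr([x0+r*np.cos(t),r*np.sin(t),z]) for t in a]);i=P[:,0].argmax();o.append((z,P[:,1].min(),P[:,1].max(),P[:,0].min(),P[:,0].max(),P[i,1]))
    print(r,x0,[[float(v) for v in q] for q in o])
E
```

```text
0.022 -0.004 [[0.0604, 227.4, 294.8, 215.0, 289.9, 259.4], [0.064, 225.0, 291.1, 215.8, 289.1, 256.4], [0.112, 200.9, 254.0, 224.2, 281.2, 225.9]]
0.022 0 [[0.0604, 220.8, 289.0, 214.7, 290.2, 256.2], [0.064, 218.5, 285.5, 215.6, 289.4, 253.2], [0.112, 195.7, 249.4, 224.0, 281.3, 221.0]]
0.022 0.004 [[0.0604, 214.1, 283.2, 214.5, 290.4, 246.9], [0.064, 211.9, 279.8, 215.3, 289.6, 244.1], [0.112, 190.6, 244.8, 223.9, 281.5, 218.4]]
0.024 -0.004 [[0.0604, 224.1, 297.6, 211.6, 293.3, 259.1], [0.064, 221.8, 293.9, 212.5, 292.5, 256.1], [0.112, 198.3, 256.3, 221.6, 283.8, 225.6]]
0.024 0 [[0.0604, 217.4, 291.9, 211.3, 293.6, 252.9], [0.064, 215.2, 288.3, 212.2, 292.7, 250.0], [0.112, 193.2, 251.7, 221.4, 283.9, 220.8]]
0.024 0.004 [[0.0604, 210.7, 286.1, 211.0, 293.9, 249.9], [0.064, 208.6, 282.7, 211.9, 293.0, 243.8], [0.112, 187.9, 247.1, 221.2, 284.1, 215.8]]
```

Call:
move_arm --rows '[{"tx":-0.001,"ty":0.014,"tz":0,"rx":0,"ry":0,"rz":0,"jaw":0.3},{"tx":-0.002,"ty":0.043,"tz":0,"rx":0,"ry":0,"rz":0,"jaw":0.3},{"tx":-0.004,"ty":0.08,"tz":0,"rx":0,"ry":0,"rz":0,"jaw":0.3},{"tx":-0.006,"ty":0.118,"tz":0,"rx":0,"ry":0,"rz":0,"jaw":0.3},{"tx":-0.008,"ty":0.157,"tz":0,"rx":0,"ry":0,"rz":0,"jaw":0.3},{"tx":-0.01,"ty":0.196,"tz":0,"rx":0,"ry":0,"rz":0,"jaw":0.3},{"tx":-0.012,"ty":0.235,"tz":0,"rx":0,"ry":0,"rz":0,"jaw":0.3},{"tx":-0.014,"ty":0.274,"tz":0,"rx":0,"ry":0,"rz":0,"jaw":0.3},{"tx":-0.016,"ty":0.312,"tz":0,"rx":0,"ry":0,"rz":0,"jaw":0.3},{"tx":-0.0175,"ty":0.34,"tz":0,"rx":0,"ry":0,"rz":0,"jaw":0.3},{"tx":-0.018,"ty":0.3516,"tz":0,"rx":0,"ry":0,"rz":0,"jaw":0.3},{"tx":-0.018,"ty":0.3516,"tz":0,"rx":0,"ry":0,"rz":0,"jaw":0.3}]' --grip_force 20

```text
clock: 24.22
ee_pos: [0.4335, 0.3392, 0.233]
tool_rot: [-3.14, -0.001, -3.101]
ft_force: [0.3, -0.0, -0.4]
gripper_width: 0.0458
grasp_force: 20.0
```

Call:
move_arm --rows '[{"tx":0,"ty":0,"tz":0.02,"rx":0,"ry":0,"rz":0,"jaw":0.3},{"tx":0,"ty":0,"tz":0.045,"rx":0,"ry":0,"rz":0,"jaw":0.3},{"tx":0,"ty":0,"tz":0.07,"rx":0,"ry":0,"rz":0,"jaw":0.3},{"tx":0,"ty":0,"tz":0.085,"rx":0,"ry":0,"rz":0,"jaw":0.3},{"tx":0,"ty":0,"tz":0.09,"rx":0,"ry":0,"rz":0,"jaw":0.3},{"tx":0,"ty":0,"tz":0.09,"rx":0,"ry":0,"rz":0,"jaw":0.3},{"tx":0,"ty":0,"tz":0.09,"rx":0,"ry":0,"rz":0,"jaw":0.3}]' --grip_force 20

```text
clock: 24.8
ee_pos: [0.4347, 0.336, 0.145]
tool_rot: [-3.141, -0.0, -3.105]
ft_force: [0.7, -0.0, -0.0]
gripper_width: 0.0455
grasp_force: 20.0
```

```bash
python3 - <<'E'
from h import *
s=read_state();print(s["clock"],np.round(s["ee_pos"],4),np.round(s["tool_rot"],3),np.round(s["ft_force"],1),go(.4338,.337,.119,182.2))
E
```

```text
24.8 [0.4347 0.336  0.145 ] [-3.141 -0.    -3.105] [ 0.7 -0.  -0. ] [0.0009, 0.0011, 0.026, -0.04, -0.01, -0.11]
```

Call:
move_arm --rows '[{"tx":0.001,"ty":0.001,"tz":0.01,"rx":0,"ry":0,"rz":0,"jaw":0.3},{"tx":0.001,"ty":0.001,"tz":0.018,"rx":0,"ry":0,"rz":0,"jaw":0.3},{"tx":0.001,"ty":0.001,"tz":0.023,"rx":0,"ry":0,"rz":0,"jaw":0.3},{"tx":0.001,"ty":0.001,"tz":0.026,"rx":0,"ry":0,"rz":0,"jaw":0.3},{"tx":0.001,"ty":0.001,"tz":0.0268,"rx":0,"ry":0,"rz":0,"jaw":0.3},{"tx":0.001,"ty":0.001,"tz":0.0268,"rx":0,"ry":0,"rz":0,"jaw":0.3},{"tx":0.001,"ty":0.001,"tz":0.0268,"rx":0,"ry":0,"rz":0,"jaw":0.3}]' --grip_force 20

```text
clock: 25.38
ee_pos: [0.4334, 0.3378, 0.1184]
tool_rot: [3.141, -0.0, -3.104]
ft_force: [-3.2, -3.4, 13.7]
gripper_width: 0.0457
grasp_force: 20.3
```

Call:
move_arm --rows '[{"tx":0,"ty":0,"tz":0,"rx":0,"ry":0,"rz":0,"jaw":0.6},{"tx":0,"ty":0,"tz":0,"rx":0,"ry":0,"rz":0,"jaw":0.75},{"tx":0,"ty":0,"tz":0,"rx":0,"ry":0,"rz":0,"jaw":0.8},{"tx":0,"ty":0,"tz":0,"rx":0,"ry":0,"rz":0,"jaw":0.8},{"tx":0,"ty":0,"tz":-0.015,"rx":0,"ry":0,"rz":0,"jaw":0.8},{"tx":0,"ty":0,"tz":-0.05,"rx":0,"ry":0,"rz":0,"jaw":0.8},{"tx":0,"ty":0,"tz":-0.09,"rx":0,"ry":0,"rz":0,"jaw":0.8},{"tx":0,"ty":0,"tz":-0.125,"rx":0,"ry":0,"rz":0,"jaw":0.8},{"tx":0,"ty":0,"tz":-0.16,"rx":0,"ry":0,"rz":0,"jaw":0.8},{"tx":0,"ty":0,"tz":-0.195,"rx":0,"ry":0,"rz":0,"jaw":0.8},{"tx":0,"ty":0,"tz":-0.21,"rx":0,"ry":0,"rz":0,"jaw":0.8},{"tx":0,"ty":0,"tz":-0.21,"rx":0,"ry":0,"rz":0,"jaw":0.8}]' --grip_force 20

```text
clock: 26.38
ee_pos: [0.4343, 0.3385, 0.3317]
tool_rot: [3.137, 0.004, -3.104]
ft_force: [0.1, 0.4, -0.8]
gripper_width: 0.0753
grasp_force: 0.0
```

Call:
move_arm --rows '[{"tx":0,"ty":-0.03,"tz":-0.02,"rx":0,"ry":0,"rz":0,"jaw":1},{"tx":0,"ty":-0.06,"tz":-0.04,"rx":0,"ry":0,"rz":0,"jaw":1},{"tx":0,"ty":-0.09,"tz":-0.06,"rx":0,"ry":0,"rz":0,"jaw":1},{"tx":0,"ty":-0.09,"tz":-0.06,"rx":0,"ry":0,"rz":0,"jaw":1},{"tx":0,"ty":-0.09,"tz":-0.06,"rx":0,"ry":0,"rz":0,"jaw":1}]' --grip_force 20

```text
clock: 26.8
ee_pos: [0.437, 0.2467, 0.3884]
tool_rot: [3.14, 0.001, -3.106]
ft_force: [-0.8, 0.7, 0.1]
gripper_width: 0.0938
grasp_force: 0.0
```

```bash
python3 - <<'E'
from h import *
c,p,s=wrist("w14");np.savez("w14.npz",pos=p[0],rot=p[1],**c)
sc=camera("scene");np.savez("scene1.npz",**sc)
print(s["clock"],np.round(s["ee_pos"],4),np.round(s["tool_rot"],3))
R=Ro.from_euler("xyz",p[1]).as_matrix();Mi=np.linalg.inv(c["mount"])
def proj(X): q=Mi@np.r_[R.T@(np.array(X)-p[0]),1];return q[0]/q[2]*c["fx"]+c["cx"],q[1]/q[2]*c["fy"]+c["cy"]
def projs(X): q=sc["R"]@np.array(X)+sc["t"];return q[0]/q[2]*sc["fx"]+sc["cx"],q[1]/q[2]*sc["fy"]+sc["cy"]
for tag,cam,pose,pr in(("w",c,p,proj),("s",sc,None,projs)):
    px=cam["pixels"].astype(int);h=cv2.cvtColor(cam["pixels"],cv2.COLOR_RGB2HSV)
    cn=blob(cam,(h[:,:,0]>20)&(h[:,:,0]<33)&(h[:,:,1]>130),pr([.45,.159,.03]));print(tag,"gauge",mrect(cam,cn,.030,pose))
    hh=pr([.604,.336,.029]);cn=blob(cam,(px[:,:,1]-px[:,:,0]>18)&(px[:,:,1]>px[:,:,2]),hh);print(tag,"tin",hh,[np.round(v,1) for v in cv2.fitEllipse((ray(cam,cn,.029,pose)[:,:2]*1000).astype(np.float32))[:2]])
    dark=(px.max(2)<75)&((px[:,:,2]-px[:,:,0])/(px.sum(2)+1)<.06)
    hh=pr([.434,.337,.05]);cn=blob(cam,dark,hh);print(tag,"knob",np.round(hh),cn.min(0),cn.max(0))
    hh=pr([.6205,.169,.03]);cn=blob(cam,dark,hh);print(tag,"torch",mrect(cam,cn,.028,pose))
u,v=map(int,proj([.434,.337,.03]))
m=((px:=c["pixels"].astype(int)).max(2)<75)&((px[:,:,2]-px[:,:,0])/(px.sum(2)+1)<.06)
E
```

```text
26.8 [0.437  0.2467 0.3884] [ 3.140e+00  1.000e-03 -3.106e+00]
w gauge (array([450. , 160.6]), array([111.9,  58. ]), 0.1)
w tin (np.float64(298.6134009291133), np.float64(260.1588311045164)) [array([603.8, 337.3]), array([48.7, 52.8])]
w knob [310. 170.] [292 152] [324 182]
w torch (array([550. , 237.8]), array([37.1, 28.6]), 17.3)
s gauge (array([447.2, 151.3]), array([116.1,  67.1]), 0.3)
s tin (np.float64(197.93474468110628), np.float64(184.44053244976863)) [array([602.9, 333.5]), array([41.8, 45. ])]
s knob [144. 201.] [134 196] [154 219]
s torch (array([611. , 165.8]), array([153.2,  39.3]), 78.2)
```

```bash
python3 -c "
from bench import close_job
print(close_job())"
```

```text
the job is handed in; nothing more can be done
None
```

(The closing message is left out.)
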